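# Hang the dip rods back in their stand and zero the sample counter

## Task

Put every steel dip rod lying on the rubber mat back in the wooden rod stand, each upright in a socket of its own (any socket) and pushed down past the spring plunger until its square collar rests on the stand. A rod held by its ball swings down to hang straight when the grip is eased; then it can be clamped again and put in. Only when all the rods are home, turn the reset knob of the sample counter back to its zero stop; leave the bottles, jar and glasses where they are.

Things in the scene. Friction and masses are not known exactly. Their poses are not given: they have to be found in the camera images.
- rod0: steel dip rod, 194 mm long over all, 300 g, lying on the mat (None: absent; 2 or 3 are there). Origin: centre of its ball grip (diameter 30 mm); +x runs along the rod to the foot. Round shaft, diameter 12 mm, tapered at its tip x = 179 mm; square collar 30 x 30 mm from x = 95 to 113 mm. Mass centre near x = 79 mm. It lies on ball and collar, ball centre 15 mm above the mat
- rod0_shoulder (a point): on the axis of rod0, at the foot-side face of its collar (x = 113 mm), which rests on the stand when the rod is home. Any rod's ball turns in the grip: gripped at 60 N it sticks at any slant; eased to 30 N it swings to within some 30 degrees of plumb, at 5 to 8 N within 6; below about 3 N it drops out
- rod1: another dip rod, the same as rod0 in every way
- rod1_shoulder (a point): on the axis of rod1, at the foot-side face of its collar (x = 113 mm), which rests on the stand when the rod is home
- rod2: another dip rod, the same as rod0 in every way
- rod2_shoulder (a point): on the axis of rod2, at the foot-side face of its collar (x = 113 mm), which rests on the stand when the rod is home
- stand: fixed wooden rod stand: block 46 mm deep (its x), 238 mm long (its y), 80 mm high, on a board 120 x 268 x 8 mm. Origin: centre of its underside. Four vertical square sockets in a row along y, 64 mm apart, 15 mm square, 70 mm deep, with funnel mouths 25 mm square and 5 mm deep. A rod that is home has its ball centre 113 mm above the mouth (193 mm above the table)
- socket0 (a point): centre of the mouth of socket 0, level with the top of the stand, 80 mm above the table, at y = -96 mm of the stand; z up. In every socket, 35 mm below the mouth, a spring plunger's round nose stands 5 mm into the channel from the -x wall; pushing a rod past it takes 5 to 15 N, and it then holds the rod about 1.5 mm off centre to +x. Its brass knob stands out 21 mm from the -x face
- socket1 (a point): centre of the mouth of socket 1, level with the top of the stand, 80 mm above the table, at y = -32 mm of the stand; z up
- socket2 (a point): centre of the mouth of socket 2, level with the top of the stand, 80 mm above the table, at y = 32 mm of the stand; z up
- socket3 (a point): centre of the mouth of socket 3, level with the top of the stand, 80 mm above the table, at y = 96 mm of the stand; z up
- mat: fixed black rubber bar mat, 230 x 300 x 3 mm, on which the rods lie side by side, feet towards its +x; origin: centre of its underside
- counter: fixed sample counter, grey housing 90 x 90 x 30 mm with a white dial on top and the reset knob at its centre; the long tick at its -x marks zero; origin: centre of its underside
- reset_knob_grip (a point): on the knob's axis, 37 mm above the housing (67 mm above the table), where to grip; its axes turn with the knob. The knob has a bar grip 42 mm long (this point's x) and 14 mm thick (this point's y), 32 mm high, its top 44 mm above the housing; a white mark on the bar's -x end points to the reading
- reset_knob (a joint): reading of the counter knob in rad: 0 at the zero stop, grows clockwise seen from above to at most 5.0, starts between 2.0 and 4.6; so it is reset by turning counter-clockwise seen from above. Friction of 0.05 N m; it stays where it is left
- tonic_bottle: green glass bottle, diameter 68, 230 mm tall, a bystander to be left alone; origin: centre of its underside
- sample_bottle: small bottle, diameter 40, 110 mm tall, a bystander to be left alone; origin: centre of its underside
- stick_jar: amber jar, diameter 70, 80 mm tall, a bystander to be left alone; origin: centre of its underside
- glass0: tasting glass, diameter 52, 62 mm tall, a bystander to be left alone; origin: centre of its underside
- glass1: tasting glass, diameter 52, 62 mm tall, a bystander to be left alone; origin: centre of its underside
- glass2: tasting glass, diameter 52, 62 mm tall, a bystander to be left alone; origin: centre of its underside
- glass3: tasting glass, diameter 52, 62 mm tall, a bystander to be left alone; origin: centre of its underside
Things that resemble listed ones, but are neither listed nor needed, are in the scene too. What is shaped like the rod2 but red is not meant.

How it is judged:
By the outcome, as a careful person would: the job done as asked, in the order asked, and still so for the second after the job is handed in, with the robot touching nothing.
Of rod0, rod1, rod2 only 2 to 3 are there at a start; the rules pass over those that are not, and their reading is None.
At some moment in a run one of rod0, rod1, rod2 may be knocked a few centimetres aside while the robot is not near it.
It also fails if it takes over 210 s, if anything falls off the work surface, if the arm or the gripper's body presses on something with over 40 N, if the wrist force passes 120 N, or if a joint passes its speed limit or range.

## Robot

A 6-joint arm with a two-finger parallel gripper is mounted at the origin on the work surface. World frame = base frame: x ahead of the robot, y to its left, z up, the work surface at z = 0. Lengths are in m, angles in rad, forces in N, time in s.
With the tool pointing down it reaches from about 0.425 to 0.95 m from the base axis. Payload 3.5 kg.
Tool frame: the origin (TCP) lies on the centre line of the jaws, within the pads' length; the fingertips stand 25 mm ahead of it and the grasp point (between the pads) lies 6 mm ahead of it; y points along the fingers, z is the direction in which the jaws open and shut, and the axes are right-handed (so a half turn about y gives the same grasp; the last joint's range is limited). The gripper opens to 85 mm and grips with 20 to 120 N. Pads are 22 mm wide; open, the fingers measure 114 mm over their backs; the gripper's body (76 mm by 85 mm) begins 54 mm behind the grasp point. The pads swing forward as they close: fully open they stand 13 mm farther back than shut.
Start: joints at [1.057, 0.286, 1.577, -0, 1.279, -0.15], TCP at [0.24, 0.631, 0.256] pointing down, gripper open.
Joint ranges: [-2.77, 2.77], [-0.9, 2.22], [0.21, 2.48], [-1.53, 4.67], [0.24, 2.81], [-2.84, 2.84]. Speed limits (rad/s): [2.79, 2.79, 3.14, 3.14, 3.14, 3.14].

## Interface

Orientations are given as a unit quaternion [x, y, z, w].
In Python, from plant import ctrl gives the robot as it stands.
- The arm moves only by the tool arm_command, never from a script. Its argument "steps" is a list of rows, each an object with "hand": the opening, from 0 (shut) to 1 (fully open); "travel": the shift along the tool's x, y, z in units of 0.3 m (1.0 is 0.3 m), a list of three; "rotation": the turn, a rotation vector about the tool's x, y, z in units of 30 degrees (1.0 is 30 degrees), a list of three. A call has 1 to 20 rows; each row shifts and turns the pose as measured when the row begins, along the tool's axes as they then stand; what a row does not reach is not made up. A row lasts 1/8 s, in which the tool goes at most 62.5 mm and 10.7 degrees, less where a joint would pass 70% of its speed; a pose out of reach is approached as far as the arm can. A call with a number of a shift or a turn outside -1 to 1 is refused whole. A call with a gripper value outside its range is refused whole. The fingers move at their own pace and stop on an object; "grip_force" is the grip in N (left out, the last holds). Time passes only in rows, so rows that do not move let the fingers close. It gives the time, the measured TCP pose, the force and the opening at its end, in the units of the state.
- ctrl.get_state(): the state, without advancing time (a new reading comes with each control period).
- ctrl.read_camera(name): name is "scene" or "top" or "wrist"; returns (picture, depth): 420x560x3 uint8, blue, green, red; 420x560 float32, m along the optical axis (not along the pixel's ray), 0 where there is no reading.
- ctrl.camera_params(name): a dict with "fx", "fy", "cx", "cy" (pixels), "distortion" ([k1, k2, p1, p2, k3] as OpenCV has them; the pictures are not rectified), "extrinsics" (4x4, takes a point from camera to world coordinates); the wrist camera has in their place "tool_from_camera" (4x4, takes a point from camera to tool coordinates, whose origin is the TCP and whose axes are the tool frame's). Camera axes: x right, y down, z forward; pixel columns grow to the right and rows downward; lengths in m; the calibration is good to about 2 mm. A picture is of the moment at which its call begins: read the wrist's pose just before it. camera_params takes no time and is no camera call.
- ctrl.sign_off(): hands the job in, once; it reports no verdict.
Trained networks look in the newest picture that a camera, given by its name, has taken for a name from the list of things; names that differ only in an ending like _2 or _b are one class to them, and where a whole thing is asked for, a point or a joint stands for the part that bears it (a point fixed in the world has none). Each returns a list of dicts, best first, with "score" (0 to 1); they miss things now and then, are a little off and sometimes report something else, mostly with a low value. They report only what shows in the picture. A call takes as long as a camera call. They do not tell look-alikes from the thing itself.
- ctrl.masks_of(camera, thing): "region" (420x560 bool, what is visible of it) and "at" ([column, row] in pixels, amid what is visible of it).
The state is a dict: "time": time; "qpos": joint angles; "dq": joint speeds; "joint_efforts": joint torques, N m; "eef_pos": TCP position; "tcp_rot": TCP orientation; "contact_force": force on the tool from outside, world axes, zero at the start; "wrist_torque": the same for the moment, N m; "opening": opening from 0.0 (shut) to 1.0 (fully open).
Only numpy, scipy, OpenCV 4.12 (cv2) and the standard library are available. Lean on these libraries where they do the work, as an engineer would, in place of code of your own. Each camera call takes 0.05 s, during which the arm holds its last target.

## Working session

There is one attempt and no reset: what is moved stays moved. The work goes in short steps, Python scripts to look and compute and a tool call to move; the robot and the scene stay as the last step left them, time stands still between calls to the robot, and variables do not carry over. Pictures are saved under pics/ and viewed, and the job is handed in when it is done.

Besides the shell and the picture viewer there is one more tool, called as name(argument=value, ...) on one line, values as JSON. arm_command: Moves the arm, as the interface text tells. Shifts and turns lie within -1 to 1; 1 stands for 0.3 m of shift or 30 degrees of turn. Its arguments: {"type":"object","properties":{"steps":{"type":"array","items":{"type":"object","properties":{"hand":{"type":"number"},"travel":{"type":"array","items":{"type":"number","minimum":-1,"maximum":1}},"rotation":{"type":"array","items":{"type":"number","minimum":-1,"maximum":1}}}}},"grip_force":{"type":"number"}},"required":["steps"]}

```bash
ls; mkdir -p pics; cat > h.py <<'E'
import numpy as np, cv2
from scipy.spatial.transform import Rotation as R
from plant import ctrl
def cam(name):
    p=ctrl.camera_params(name)
    K=np.array([[p['fx'],0,p['cx']],[0,p['fy'],p['cy']],[0,0,1.]])
    D=np.array(p['distortion'],float)
    if name=='wrist':
        s=ctrl.get_state();T=np.eye(4);T[:3,:3]=R.from_quat(s['tcp_rot']).as_matrix();T[:3,3]=s['eef_pos']
        E=T@np.array(p['tool_from_camera'])
    else: E=np.array(p['extrinsics'])
    return K,D,E
def deproj(C,px,z):
    K,D,E=C
    px=np.atleast_2d(np.asarray(px,float))
    u=cv2.undistortPoints(px[:,None],K,D)[:,0]
    P=np.c_[u,np.ones(len(u))]*np.atleast_1d(z)[:,None]
    return P@E[:3,:3].T+E[:3,3]
def onplane(C,px,h):
    K,D,E=C
    d=deproj(C,px,1.0)-E[:3,3]
    return E[:3,3]+d*((h-E[2,3])/d[:,2])[:,None]
def proj(C,P):
    K,D,E=C
    Ei=np.linalg.inv(E)
    Pc=np.atleast_2d(P)@Ei[:3,:3].T+Ei[:3,3]
    return cv2.projectPoints(Pc,np.zeros(3),np.zeros(3),K,D)[0][:,0]
def cloud(C,depth):
    v,u=np.mgrid[0:420,0:560]
    return deproj(C,np.c_[u.ravel(),v.ravel()],depth.ravel()).reshape(420,560,3)
E
python3 - <<'E'
from h import *
s=ctrl.get_state();print(s)
for n in ['top','scene','wrist']:
    im,d=ctrl.read_camera(n);cv2.imwrite(f'pics/{n}0.png',im);np.save(f'{n}0.npy',d)
    print(n,cam(n)[2].round(3).tolist(),cam(n)[0].tolist())
print(ctrl.get_state()['time'])
E
```

```text
pics
{'time': 0.0, 'qpos': array([ 1.05699561e+00,  2.87175328e-01,  1.57820892e+00,  1.21169896e-05,
        1.27860557e+00, -1.49990725e-01]), 'dq': array([ 3.32274930e-04, -6.77266649e-04, -8.09618504e-06,  8.94891576e-04,
        7.72193603e-04, -1.81922179e-04]), 'joint_efforts': array([-2.22393021e-03, -4.05999398e+01, -2.92616522e+01, -2.80541399e-04,
        5.84374677e-03,  7.19847606e-06]), 'eef_pos': array([0.23984985, 0.63029405, 0.25492339]), 'tcp_rot': array([ 0.69623934, -0.12819923,  0.12763916, -0.69463947]), 'contact_force': array([ 0.8055692 ,  0.43663365, -0.83295058]), 'wrist_torque': array([-0.00832614, -0.03897227, -0.0434506 ]), 'opening': 1.000378796509997}
top [[-0.015, -0.997, 0.08, 0.405], [-1.0, 0.015, -0.002, 0.017], [0.0, -0.08, -0.997, 1.615], [0.0, 0.0, 0.0, 1.0]] [[547.0070893678192, 0.0, 277.4353346700751], [0.0, 547.0070893678192, 208.46992465262576], [0.0, 0.0, 1.0]]
scene [[0.309, 0.559, -0.77, 1.465], [0.951, -0.177, 0.253, -0.321], [0.005, -0.81, -0.586, 0.788], [0.0, 0.0, 0.0, 1.0]] [[437.414055477414, 0.0, 274.12124484286244], [0.0, 437.414055477414, 213.49262154883448], [0.0, 0.0, 1.0]]
wrist [[0.357, 0.893, 0.274, 0.169], [0.934, -0.34, -0.107, 0.657], [-0.002, 0.295, -0.956, 0.372], [0.0, 0.0, 0.0, 1.0]] [[376.628165776269, 0.0, 276.24784629970577], [0.0, 376.628165776269, 206.16161077645808], [0.0, 0.0, 1.0]]
0.15
```

View pics/top0.png

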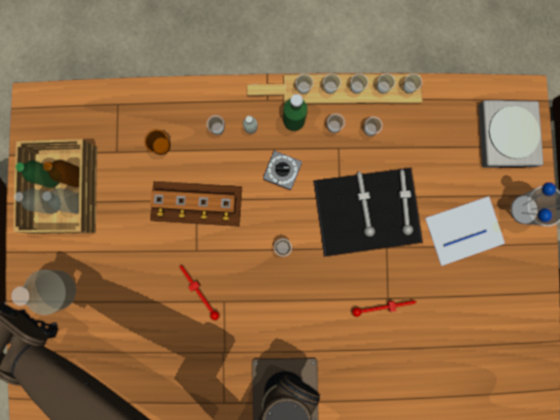

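View pics/scene0.png

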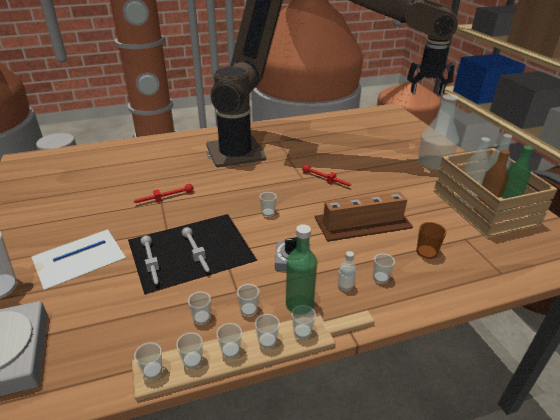

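View pics/wrist0.png

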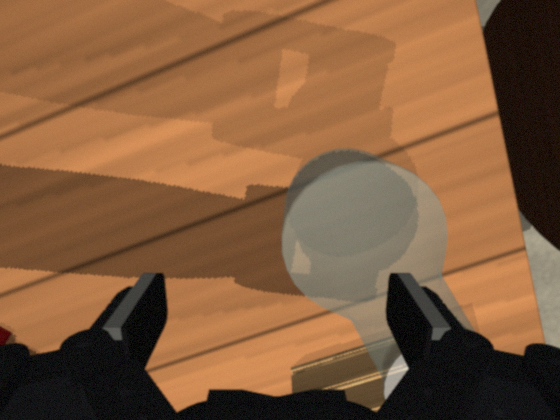

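Top view: two steel rods lie on the mat, with balls at about (370,231) and (408,229) and feet at (362,174) and (404,170). The red look-alikes at (198,290) and (385,307) are lying on the wood, so they are not meant. The stand is at (196,204) and the counter at (283,169). Next I'll measure these.

```bash
python3 - <<'E'
from h import *
im=cv2.imread('pics/top0.png');d=np.load('top0.npy');C=cam('top')
crop=im[130:270,120:440];cv2.imwrite('pics/top0c.png',cv2.resize(crop,None,fx=2.5,fy=2.5,interpolation=cv2.INTER_CUBIC))
for t in ['rod0','stand','counter','reset_knob_grip','mat','glass0','tonic_bottle','sample_bottle','stick_jar']:
    for m in ctrl.masks_of('top',t): 
        if m['score']>.2:
            r=m['region'];u,v=m['at'];P=cloud(C,d)[r];P=P[d[r]>0]
            print(t,round(m['score'],2),np.round(m['at']),np.median(P,0).round(3),P.max(0).round(3))
print(onplane(C,[(370,231),(362,174),(408,229),(404,170)],.018).round(3))
print(onplane(C,[(158.5,199),(181,201),(203.5,202),(226,203.5)],.08).round(4))
print(ctrl.get_state()['time'])
E
```

```text
rod0 0.88 [380. 308.] [ 0.238 -0.286  0.022] [ 0.258 -0.196  0.04 ]
rod0 0.81 [409. 200.] [ 0.555 -0.36   0.025] [ 0.642 -0.344  0.042]
rod0 0.74 [364. 201.] [ 0.554 -0.242  0.024] [ 0.644 -0.223  0.041]
rod0 0.65 [202. 298.] [0.281 0.241 0.023] [0.366 0.299 0.041]
stand 0.73 [197. 201.] [0.547 0.251 0.013] [0.622 0.395 0.093]
counter 0.58 [283. 169.] [ 0.641 -0.001  0.034] [0.698 0.052 0.082]
counter 0.4 [363. 213.] [ 0.519 -0.245  0.004] [ 0.653 -0.092  0.037]
reset_knob_grip 0.69 [280. 171.] [ 0.642 -0.     0.052] [0.668 0.02  0.082]
mat 0.78 [364. 215.] [ 0.519 -0.243  0.004] [ 0.653 -0.095  0.037]
mat 0.31 [158. 143.] [0.736 0.368 0.039] [0.764 0.394 0.087]
glass0 0.72 [338. 122.] [ 0.785 -0.162  0.033] [ 0.802 -0.136  0.073]
glass0 0.62 [283. 246.] [0.419 0.001 0.022] [0.443 0.026 0.072]
glass0 0.61 [372. 129.] [ 0.774 -0.271  0.034] [ 0.805 -0.242  0.073]
glass0 0.36 [366. 203.] [ 0.544 -0.242  0.025] [ 0.637 -0.224  0.041]
tonic_bottle 0.7 [292. 110.] [ 0.784 -0.037  0.151] [ 0.823 -0.005  0.239]
sample_bottle 0.74 [246. 126.] [0.771 0.09  0.076] [0.794 0.108 0.118]
stick_jar 0.76 [158. 140.] [0.735 0.368 0.039] [0.762 0.395 0.087]
stick_jar 0.48 [366. 198.] [ 0.554 -0.243  0.027] [ 0.63  -0.223  0.041]
stick_jar 0.39 [195. 204.] [0.548 0.251 0.013] [0.622 0.395 0.093]
[[ 0.463 -0.256  0.018]
 [ 0.632 -0.237  0.018]
 [ 0.467 -0.369  0.018]
 [ 0.642 -0.363  0.018]]
[[0.5601 0.3518 0.08  ]
 [0.5534 0.2872 0.08  ]
 [0.5496 0.2231 0.08  ]
 [0.5444 0.1594 0.08  ]]
0.6
```

View pics/top0c.png

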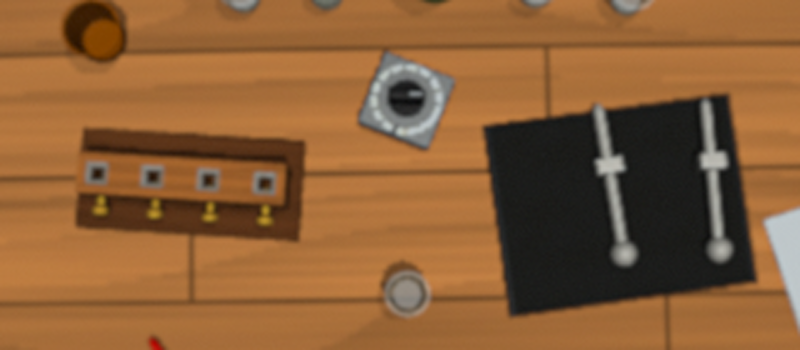

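```bash
cat >> h.py <<'E'
def pose():
    s=ctrl.get_state();return np.array(s['eef_pos']),R.from_quat(s['tcp_rot'])
def down(yaw):
    "tool y down, jaw axis (tool z) at world angle yaw"
    z=np.array([np.cos(yaw),np.sin(yaw),0]);y=np.array([0,0,-1.]);x=np.cross(y,z)
    return R.from_matrix(np.c_[x,y,z])
def plan(p,Rt,nmax=.055):
    p0,R0=pose()
    rv=(R0.inv()*Rt).as_rotvec()
    print('rot total units',(rv/np.deg2rad(30)).round(4),'deg',np.rad2deg(rv).round(1))
    d=np.asarray(p)-p0; n=max(1,int(np.ceil(np.linalg.norm(d)/nmax)))
    print('world d',d.round(4),'| after rot: total',(Rt.inv().apply(d)/.3).round(4),'| cur axes',(R0.inv().apply(d)/.3).round(4),'n',n)
    s=ctrl.get_state();print('t',round(s['time'],2),'F',np.round(s['contact_force'],1),'open',round(s['opening'],3),'p',p0.round(4))
E
python3 - <<'E'
from h import *
p,r=pose();print(r.as_matrix().round(3))
z=r.as_matrix()[:,2];print(np.rad2deg(np.arctan2(z[1],z[0])))
print(np.array(ctrl.camera_params('wrist')['tool_from_camera']).round(3))
# rod yaw
for b,f in [((.463,-.256),(.632,-.237)),((.467,-.369),(.642,-.363))]:
    print(np.rad2deg(np.arctan2(f[1]-b[1],f[0]-b[0])))
E
```

```text
[[ 0.935  0.     0.356]
 [-0.356  0.     0.935]
 [ 0.    -1.     0.   ]]
69.1540364641174
[[ 0.001  0.956  0.295 -0.076]
 [ 0.    -0.295  0.956 -0.117]
 [ 1.    -0.001 -0.001 -0.001]
 [ 0.     0.     0.     1.   ]]
6.41460180733972
1.9636575340519646
```

arm_command(steps=[{"hand":1,"travel":[0,0,0],"rotation":[0,-0.3,0]},{"hand":1,"travel":[0,0,0],"rotation":[0,-0.3,0]},{"hand":1,"travel":[0,0,0],"rotation":[0,-0.3,0]},{"hand":1,"travel":[0.09,0,-0.15],"rotation":[0,0,0]},{"hand":1,"travel":[0.09,0,-0.15],"rotation":[0,0,0]},{"hand":1,"travel":[0.09,0,-0.15],"rotation":[0,0,0]},{"hand":1,"travel":[0.09,0,-0.15],"rotation":[0,0,0]},{"hand":1,"travel":[0.09,0,-0.15],"rotation":[0,0,0]},{"hand":1,"travel":[0.09,0,-0.15],"rotation":[0,0,0]},{"hand":1,"travel":[0.09,0,-0.15],"rotation":[0,0,0]},{"hand":1,"travel":[0.09,0,-0.15],"rotation":[0,0,0]},{"hand":1,"travel":[0.09,0,-0.15],"rotation":[0,0,0]},{"hand":1,"travel":[0.09,0,-0.15],"rotation":[0,0,0]}])

```text
time: 2.22
eef_pos: [0.5723, 0.209, 0.2588]
tcp_rot: [-0.704, -0.049, 0.044, 0.707]
contact_force: [0.7, 0.5, -0.0]
opening: 1.004
```

```bash
python3 - <<'E'
from h import *
C=cam('wrist');np.savez('w1C.npz',*C)
im,d=ctrl.read_camera('wrist');cv2.imwrite('pics/w1.png',im);np.save('w1.npy',d)
plan([.5,-.30,.22],down(np.deg2rad(96)))
E
```

```text
rot total units [0.0014 0.0422 0.0179] deg [0.  1.3 0.5]
world d [-0.076  -0.5039 -0.0388] | after rot: total [-0.4275  0.1294 -1.6439] | cur axes [-0.4649  0.1265 -1.634 ] n 10
t 2.27 F [ 2.5 -1.3  0.1] open 1.0 p [0.576  0.2039 0.2588]
```

View pics/w1.png

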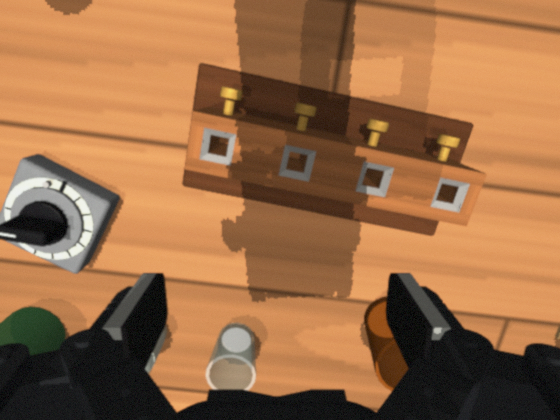

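Wrist view: four sockets at (218,146), (297,163), (375,179) and (450,194), with brass knobs on the -x side. I'll retake it with the arm settled and measure.

```bash
python3 - <<'E'
from h import *
C=cam('wrist')
im,d=ctrl.read_camera('wrist');cv2.imwrite('pics/w2.png',im)
print(np.abs(ctrl.get_state()['dq']).max())
cv2.imwrite('pics/w2c.png',cv2.resize(im[100:240,170:490],None,fx=2.5,fy=2.5,interpolation=cv2.INTER_CUBIC))
# socket dark centroid inside grey square: find dark regions
g=im.max(2); 
sock=[]
b=im.astype(int); sat=b.max(2)-b.min(2)
m=((sat<30)&(g>100)).astype(np.uint8); m[:100]=0;m[240:]=0;m[:,:180]=0;m[:,480:]=0
n,l,st,c=cv2.connectedComponentsWithStats(m)
for i in range(1,n):
    if st[i,4]>150:
        cnt=np.argwhere(l==i)[:,::-1].astype(np.float32)
        r=cv2.minAreaRect(cnt); P=onplane(C,[r[0]],.08)[0]; print(st[i],np.round(r[0],1),r[1],P.round(4)); sock.append(P)
P=cloud(C,d)
z=P[180,330:345];print(z.round(3)[:3])
E
```

```text
0.06834949033489336
[208 125  35  36 621] [224.6 142.3] (31.82862091064453, 31.262088775634766) [0.5457 0.1589 0.08  ]
[365 158  36  34 551] [382.9 174.6] (30.47873306274414, 30.58719825744629) [0.5556 0.2868 0.08  ]
[288 166  29  11 167] [302.4 170.5] (28.829071044921875, 6.6679487228393555) [0.5603 0.2224 0.08  ]
[440 174  38  33 553] [458.5 189.9] (28.776723861694336, 32.25523376464844) [0.5603 0.3502 0.08  ]
[[0.566 0.246 0.078]
 [0.565 0.247 0.079]
 [0.565 0.247 0.079]]
```

View pics/w2c.png

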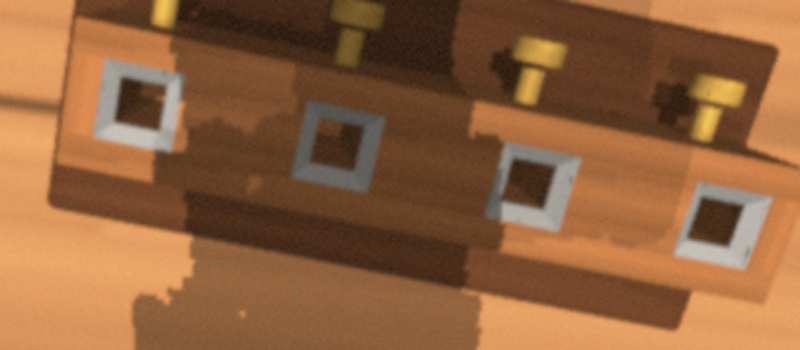

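arm_command(steps=[{"hand":1,"travel":[-0.043,0.013,-0.164],"rotation":[0,0.04,0.02]},{"hand":1,"travel":[-0.043,0.013,-0.164],"rotation":[0,0,0]},{"hand":1,"travel":[-0.043,0.013,-0.164],"rotation":[0,0,0]},{"hand":1,"travel":[-0.043,0.013,-0.164],"rotation":[0,0,0]},{"hand":1,"travel":[-0.043,0.013,-0.164],"rotation":[0,0,0]},{"hand":1,"travel":[-0.043,0.013,-0.164],"rotation":[0,0,0]},{"hand":1,"travel":[-0.043,0.013,-0.164],"rotation":[0,0,0]},{"hand":1,"travel":[-0.043,0.013,-0.164],"rotation":[0,0,0]},{"hand":1,"travel":[-0.043,0.013,-0.164],"rotation":[0,0,0]},{"hand":1,"travel":[-0.043,0.013,-0.164],"rotation":[0,0,0]},{"hand":1,"travel":[0,0,0],"rotation":[0,0,0]},{"hand":1,"travel":[0,0,0],"rotation":[0,0,0]}])

```text
time: 3.82
eef_pos: [0.4974, -0.305, 0.2196]
tcp_rot: [-0.705, -0.04, 0.037, 0.707]
contact_force: [0.5, 0.4, -0.0]
opening: 1.001
```

```bash
python3 - <<'E'
from h import *
ctrl.read_camera('wrist')
C=cam('wrist');print(np.abs(ctrl.get_state()['dq']).max(),pose()[0])
im,d=ctrl.read_camera('wrist');cv2.imwrite('pics/w3.png',im);np.save('w3.npy',d);np.savez('w3C.npz',*C)
E
```

```text
0.012897118602102397 [ 0.49747988 -0.30482748  0.21964503]
```

View pics/w3.png

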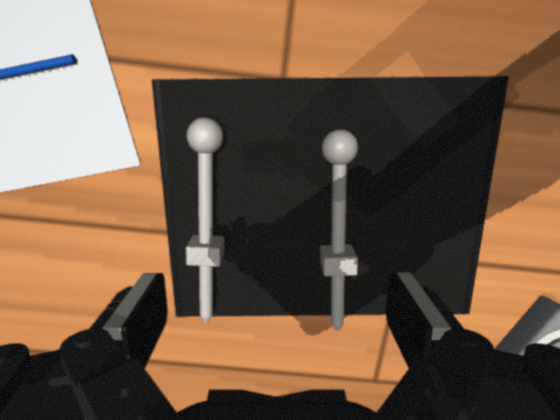

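The mat holds two steel rods, with balls at (205,135) and (340,147) and feet at the bottom. I'll measure both.

```bash
cat > rods.py <<'E'
from h import *
def find(im,C,show=None):
    g=cv2.medianBlur(cv2.cvtColor(im,cv2.COLOR_BGR2GRAY),3)
    out=[]
    cir=cv2.HoughCircles(g,cv2.HOUGH_GRADIENT,1,40,param1=80,param2=14,minRadius=13,maxRadius=26)
    return cir
E
python3 - <<'E'
from rods import *
im=cv2.imread('pics/w3.png');d=np.load('w3.npy');C=list(np.load('w3C.npz').values())
print(find(im,C))
hsv=im.max(2).astype(int)
P=cloud(C,d)
m=(P[...,2]>.012)&(P[...,2]<.06)&(d>0);m[:100]=0;m[340:]=0;m[:,:165]=0;m[:,380:]=0
n,l,st,c=cv2.connectedComponentsWithStats(m.astype(np.uint8))
for i in range(1,n):
    if st[i,4]>500:
        Q=P[l==i]; b=Q[:,:2];
        far=Q[np.argsort(Q[:,0])]
        # axis: shaft points fit
        vx,vy,x0,y0=cv2.fitLine(b.astype(np.float32),cv2.DIST_HUBER,0,.01,.01).ravel()
        print(st[i],'yaw',np.rad2deg(np.arctan2(vy,vx)),'xrange',b.min(0).round(4),b.max(0).round(4),'z',Q[:,2].max().round(4))
        ball=Q[Q[:,0]<Q[:,0].min()+.03]
        A=np.c_[2*ball,np.ones(len(ball))];s=np.linalg.lstsq(A,(ball**2).sum(1),rcond=None)[0]
        print(' sphere',s[:3].round(4),np.sqrt(s[3]+s[:3]@s[:3]).round(4))
print(onplane(C,[(205,135),(340,147),(206,320),(338,329)],.018).round(4))
E
```

```text
[[[204.5 135.5  17.7]
  [339.5 146.5  17.2]
  [133.5 310.5  24.1]]]
[ 186  118   37  204 3867] yaw 3.3188133 xrange [ 0.4505 -0.3824] [ 0.6436 -0.3467] z 0.0342
 sphere [ 0.4654 -0.3682  0.0179] 0.0147
[ 321  130   37  201 3726] yaw 8.602454 xrange [ 0.4479 -0.2697] [ 0.6401 -0.2243] z 0.0344
 sphere [ 0.4628 -0.2548  0.0178] 0.0148
[[ 0.4645 -0.3682  0.018 ]
 [ 0.4622 -0.2544  0.018 ]
 [ 0.6433 -0.3578  0.018 ]
 [ 0.6397 -0.2279  0.018 ]]
```

```bash
python3 - <<'E'
from h import *
plan([.4625,-.2546,.10],down(np.deg2rad(98.5)))
E
```

```text
rot total units [-0.0053 -0.0722  0.0069] deg [-0.2 -2.2  0.2]
world d [-0.0351  0.0499 -0.1197] | after rot: total [-0.0911  0.399   0.1818] | cur axes [-0.0993  0.3992  0.177 ] n 3
t 3.92 F [-0.2 -0.4 -0.3] open 0.998 p [ 0.4976 -0.3045  0.2197]
```

arm_command(steps=[{"hand":1,"travel":[0,0,0],"rotation":[-0.005,-0.072,0.007]},{"hand":1,"travel":[-0.023,0.1,0.045],"rotation":[0,0,0]},{"hand":1,"travel":[-0.023,0.1,0.045],"rotation":[0,0,0]},{"hand":1,"travel":[-0.023,0.1,0.045],"rotation":[0,0,0]},{"hand":1,"travel":[-0.023,0.1,0.045],"rotation":[0,0,0]},{"hand":1,"travel":[0,0,0],"rotation":[0,0,0]},{"hand":1,"travel":[0,0,0],"rotation":[0,0,0]}])

```text
time: 4.8
eef_pos: [0.4653, -0.2493, 0.1006]
tcp_rot: [0.707, 0.061, -0.057, -0.703]
contact_force: [0.3, 0.8, 0.7]
opening: 1.001
```

```bash
python3 - <<'E'
from h import *
im,d=ctrl.read_camera('wrist');cv2.imwrite('pics/w4.png',im)
C=cam('wrist')
P=cloud(C,d);print(proj(C,[[.4625,-.2546,.018]]))
plan([.4625,-.2546,.031],down(np.deg2rad(98.5)))
E
```

```text
[[269.02705059 224.56903131]]
rot total units [0.0105 0.0363 0.0088] deg [0.3 1.1 0.3]
world d [-0.0027 -0.0054 -0.0695] | after rot: total [-0.0115  0.2318 -0.0164] | cur axes [-0.0128  0.2318 -0.0149] n 2
t 4.85 F [ 0.1 -0.1  0.3] open 1.002 p [ 0.4652 -0.2492  0.1005]
```

View pics/w4.png

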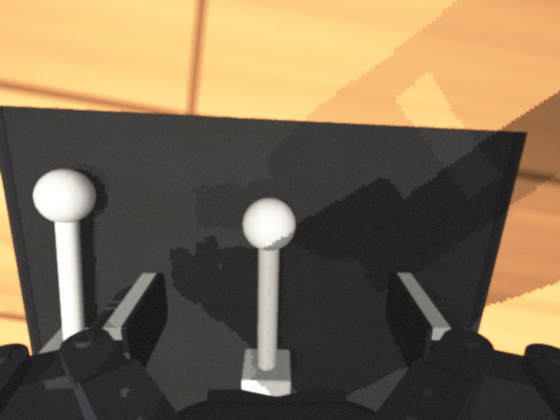

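The ball sits at (269,223), which matches the projected (269,225). I'll descend and clamp.

arm_command(steps=[{"hand":1,"travel":[-0.012,0,-0.016],"rotation":[0.01,0.036,0.009]},{"hand":1,"travel":[0,0.08,0],"rotation":[0,0,0]},{"hand":1,"travel":[0,0.08,0],"rotation":[0,0,0]},{"hand":1,"travel":[0,0.04,0],"rotation":[0,0,0]},{"hand":1,"travel":[0,0.018,0],"rotation":[0,0,0]},{"hand":1,"travel":[0,0,0],"rotation":[0,0,0]}])

```text
time: 5.6
eef_pos: [0.4679, -0.2619, 0.0412]
tcp_rot: [0.709, 0.055, -0.047, -0.701]
contact_force: [-0.5, -0.3, 0.0]
opening: 0.998
```

```bash
python3 - <<'E'
from h import *
plan([.4625,-.2546,.031],down(np.deg2rad(98.5)))
E
```

```text
rot total units [ 0.0229 -0.0073  0.0183] deg [ 0.7 -0.2  0.5]
world d [-0.0054  0.0073 -0.0102] | after rot: total [-0.0141  0.034   0.0266] | cur axes [-0.0146  0.0335  0.0269] n 1
t 5.6 F [-0.5 -0.3  0. ] open 0.998 p [ 0.4679 -0.2619  0.0412]
```

arm_command(steps=[{"hand":1,"travel":[-0.014,0,0.026],"rotation":[0.023,-0.007,0.018]},{"hand":1,"travel":[0,0,0],"rotation":[0,0,0]},{"hand":1,"travel":[0,0,0],"rotation":[0,0,0]}])

```text
time: 5.98
eef_pos: [0.4632, -0.2549, 0.0429]
tcp_rot: [0.706, 0.053, -0.052, -0.705]
contact_force: [-0.4, -0.1, -0.2]
opening: 1.002
```

```bash
python3 - <<'E'
from h import *
plan([.4625,-.2546,.031],down(np.deg2rad(98.5)))
E
```

```text
rot total units [0.0029 0.0009 0.003 ] deg [0.1 0.  0.1]
world d [-0.0007  0.0003 -0.0119] | after rot: total [-0.0022  0.0397  0.0013] | cur axes [-0.0022  0.0397  0.0013] n 1
t 5.97 F [-0.4 -0.1 -0.2] open 1.002 p [ 0.4632 -0.2549  0.0429]
```

arm_command(steps=[{"hand":1,"travel":[-0.002,0.02,0.001],"rotation":[0,0,0]},{"hand":1,"travel":[0,0.018,0],"rotation":[0,0,0]},{"hand":1,"travel":[0,0,0],"rotation":[0,0,0]},{"hand":0.2,"travel":[0,0,0],"rotation":[0,0,0]},{"hand":0.2,"travel":[0,0,0],"rotation":[0,0,0]},{"hand":0.2,"travel":[0,0,0],"rotation":[0,0,0]},{"hand":0.2,"travel":[0,0,0],"rotation":[0,0,0]},{"hand":0.2,"travel":[0,0,0],"rotation":[0,0,0]},{"hand":0.2,"travel":[0,0,0],"rotation":[0,0,0]}], grip_force=60)

```text
time: 7.1
eef_pos: [0.4628, -0.255, 0.0311]
tcp_rot: [0.706, 0.053, -0.052, -0.704]
contact_force: [-0.8, -0.2, -0.2]
opening: 0.316
```

```bash
python3 - <<'E'
from h import *
plan([.4625,-.2546,.25],down(np.deg2rad(98.5)))
E
```

```text
rot total units [0.0042 0.0018 0.0037] deg [0.1 0.1 0.1]
world d [-0.0003  0.0004  0.2189] | after rot: total [-7.000e-04 -7.296e-01  1.300e-03] | cur axes [ 7.000e-04 -7.296e-01 -3.000e-04] n 4
t 7.1 F [-0.8 -0.2 -0.2] open 0.316 p [ 0.4628 -0.255   0.0311]
```

arm_command(steps=[{"hand":0,"travel":[0,0,0],"rotation":[0,0,0]},{"hand":0,"travel":[0,0,0],"rotation":[0,0,0]},{"hand":0,"travel":[0,-0.04,0],"rotation":[0,0,0]},{"hand":0,"travel":[0,-0.08,0],"rotation":[0,0,0]},{"hand":0,"travel":[0,-0.1,0],"rotation":[0,0,0]},{"hand":0,"travel":[0,-0.1,0],"rotation":[0,0,0]},{"hand":0,"travel":[0,-0.1,0],"rotation":[0,0,0]},{"hand":0,"travel":[0,-0.1,0],"rotation":[0,0,0]},{"hand":0,"travel":[0,-0.1,0],"rotation":[0,0,0]},{"hand":0,"travel":[0,-0.1,0],"rotation":[0,0,0]},{"hand":0,"travel":[0,-0.05,0],"rotation":[0,0,0]},{"hand":0,"travel":[0,0,0],"rotation":[0,0,0]},{"hand":0,"travel":[0,0,0],"rotation":[0,0,0]}], grip_force=60)

```text
time: 8.72
eef_pos: [0.4562, -0.2498, 0.2639]
tcp_rot: [-0.701, -0.047, 0.059, 0.709]
contact_force: [0.3, -0.7, -3.2]
opening: 0.316
```

```bash
python3 - <<'E'
from h import *
plan([.4625,-.2546,.25],down(np.deg2rad(98.5)))
for n in ['scene','wrist']:
    im,d=ctrl.read_camera(n);cv2.imwrite(f'pics/{n}5.png',im)
E
```

```text
rot total units [-0.0255  0.0042 -0.0318] deg [-0.8  0.1 -1. ]
world d [ 0.0063 -0.0048 -0.0139] | after rot: total [ 0.0185  0.0464 -0.0191] | cur axes [ 0.0192  0.0458 -0.0197] n 1
t 8.72 F [ 0.3 -0.7 -3.2] open 0.316 p [ 0.4562 -0.2498  0.2639]
```

View pics/scene5.png

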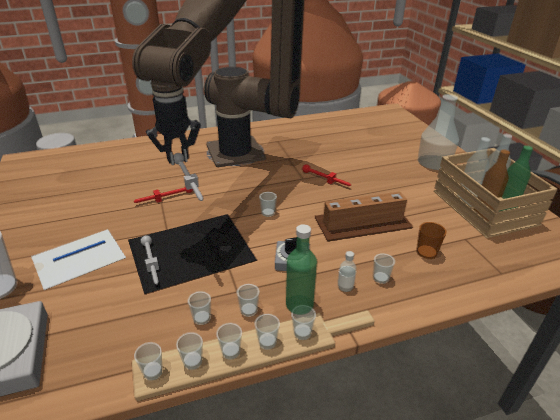

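View pics/wrist5.png

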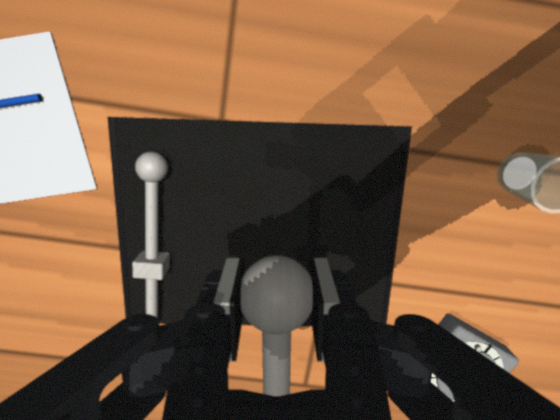

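Rod A is lifted and held level. I'll raise it further and ease the grip in stages.

arm_command(steps=[{"hand":0,"travel":[0.018,-0.08,-0.018],"rotation":[-0.025,0.004,-0.032]},{"hand":0,"travel":[0,-0.08,0],"rotation":[0,0,0]},{"hand":0,"travel":[0,0,0],"rotation":[0,0,0]},{"hand":0,"travel":[0,0,0],"rotation":[0,0,0]},{"hand":0,"travel":[0,0,0],"rotation":[0,0,0]},{"hand":0,"travel":[0,0,0],"rotation":[0,0,0]}], grip_force=30)

```text
time: 9.57
eef_pos: [0.4632, -0.255, 0.3117]
tcp_rot: [-0.704, -0.052, 0.053, 0.706]
contact_force: [-0.1, -0.9, -3.4]
opening: 0.316
```

arm_command(steps=[{"hand":0,"travel":[0,0,0],"rotation":[0,0,0]},{"hand":0,"travel":[0,0,0],"rotation":[0,0,0]},{"hand":0,"travel":[0,0,0],"rotation":[0,0,0]},{"hand":0,"travel":[0,0,0],"rotation":[0,0,0]}], grip_force=7)

```text
time: 10.07
eef_pos: [0.4628, -0.2547, 0.3105]
tcp_rot: [-0.704, -0.051, 0.053, 0.706]
contact_force: [-0.7, 0.1, -3.4]
opening: 0.312
```

```bash
python3 - <<'E'
from h import *
plan([.4625,-.2546,.31],down(np.deg2rad(98.5)))
for n in ['scene','wrist']:
    im,d=ctrl.read_camera(n);cv2.imwrite(f'pics/{n}6.png',im)
E
```

```text
rot total units [-0.0073 -0.0008 -0.0044] deg [-0.2 -0.  -0.1]
world d [-0.0003  0.0001 -0.0005] | after rot: total [-0.0011  0.0016  0.0004] | cur axes [-0.0011  0.0016  0.0004] n 1
t 10.07 F [-0.7  0.1 -3.4] open 0.312 p [ 0.4628 -0.2547  0.3105]
```

View pics/scene6.png

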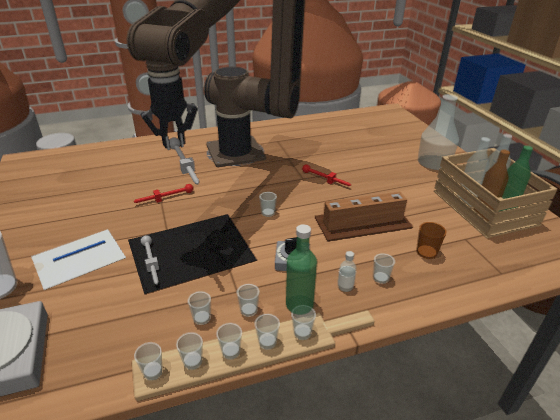

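View pics/wrist6.png

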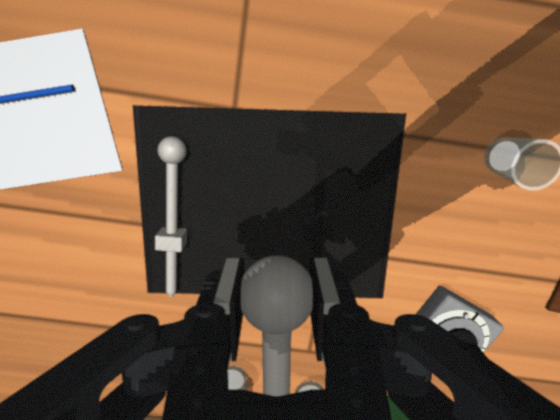

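arm_command(steps=[{"hand":0,"travel":[0,0,0],"rotation":[0,0,0]},{"hand":0,"travel":[0,0,0],"rotation":[0,0,0]},{"hand":0,"travel":[0,0,0],"rotation":[0,0,0]},{"hand":0,"travel":[0,0,0],"rotation":[0,0,0]},{"hand":0,"travel":[0,0,0],"rotation":[0,0,0]},{"hand":0,"travel":[0,0,0],"rotation":[0,0,0]},{"hand":0,"travel":[0,0,0],"rotation":[0,0,0]},{"hand":0,"travel":[0,0,0],"rotation":[0,0,0]}], grip_force=7)

```text
time: 11.18
eef_pos: [0.4629, -0.2547, 0.3107]
tcp_rot: [-0.704, -0.051, 0.053, 0.706]
contact_force: [-0.1, 0.0, -3.4]
opening: 0.317
```

```bash
python3 - <<'E'
from h import *
print(ctrl.get_state()['opening'],ctrl.get_state()['wrist_torque'])
for n in ['scene']:
    im,d=ctrl.read_camera(n);cv2.imwrite(f'pics/{n}7.png',cv2.resize(im[60:220,80:300],None,fx=3,fy=3))
E
```

```text
0.31719818214078693 [-0.03688907  0.26884219  0.03598063]
```

View pics/scene7.png

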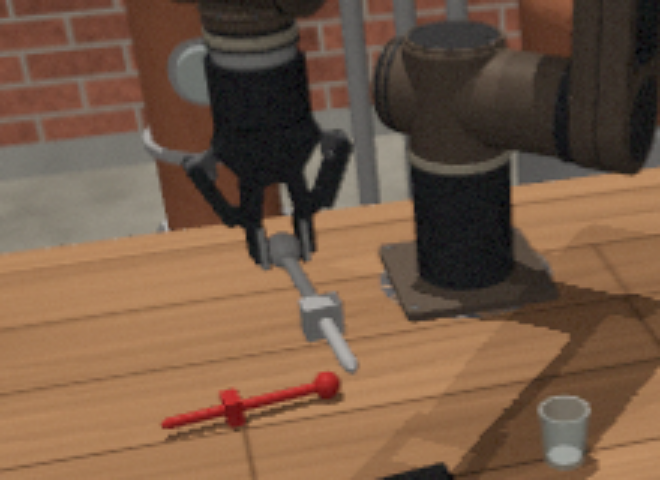

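arm_command(steps=[{"hand":0.29,"travel":[0,0,0],"rotation":[0,0,0]},{"hand":0.29,"travel":[0,0,0],"rotation":[0,0,0]},{"hand":0.29,"travel":[0,0,0],"rotation":[0,0,0]},{"hand":0.29,"travel":[0,0,0],"rotation":[0,0,0]}], grip_force=20)

```text
time: 11.72
eef_pos: [0.4629, -0.2547, 0.3107]
tcp_rot: [-0.704, -0.051, 0.053, 0.706]
contact_force: [0.1, 0.4, -2.6]
opening: 0.315
```

```bash
python3 - <<'E'
from h import *
print(ctrl.get_state()['opening'],ctrl.get_state()['wrist_torque'])
for n in ['scene']:
    im,d=ctrl.read_camera(n);cv2.imwrite(f'pics/{n}8.png',cv2.resize(im[60:220,80:300],None,fx=3,fy=3))
E
```

```text
0.31528462457184003 [-0.01034364  0.23218616  0.00220392]
```

View pics/scene8.png

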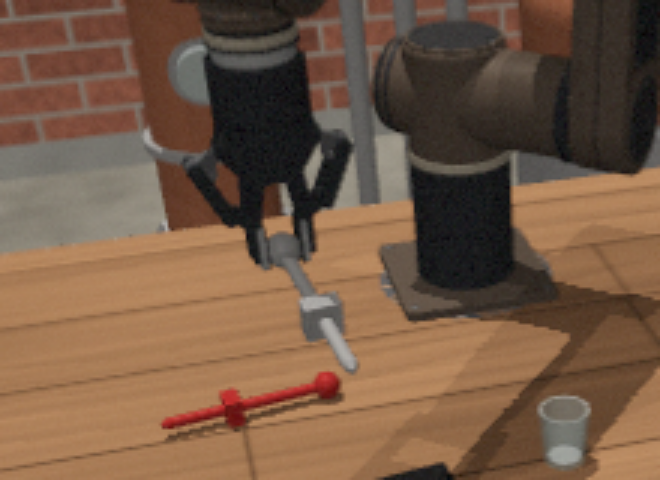

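arm_command(steps=[{"hand":0.3,"travel":[0,0.1,0],"rotation":[0,0,0]},{"hand":0.3,"travel":[0,0.1,0],"rotation":[0,0,0]},{"hand":0.3,"travel":[0,0.1,0],"rotation":[0,0,0]},{"hand":0.3,"travel":[0,0,0],"rotation":[0,0,0]},{"hand":0.3,"travel":[0,0,0],"rotation":[0,0,0]},{"hand":0.31,"travel":[0,0,0],"rotation":[0,0,0]},{"hand":0.31,"travel":[0,0,0],"rotation":[0,0,0]}], grip_force=20)

```text
time: 12.65
eef_pos: [0.4651, -0.2564, 0.2243]
tcp_rot: [0.706, 0.054, -0.05, -0.704]
contact_force: [-0.3, 0.4, -3.0]
opening: 0.315
```

```bash
python3 - <<'E'
from h import *
print(pose()[0],ctrl.get_state()['opening'],ctrl.get_state()['wrist_torque'])
E
```

```text
[ 0.46514048 -0.25636773  0.22431609] 0.3149097549616903 [-0.01482006  0.2528493   0.01381275]
```

arm_command(steps=[{"hand":0.316,"travel":[0,0,0],"rotation":[0,0,0]},{"hand":0.316,"travel":[0,0,0],"rotation":[0,0,0]},{"hand":0.316,"travel":[0,0,0],"rotation":[0,0,0]}])

```text
time: 13.02
eef_pos: [0.4657, -0.2568, 0.2259]
tcp_rot: [0.707, 0.055, -0.05, -0.703]
contact_force: [-0.6, -0.2, -3.3]
opening: 0.32
```

```bash
python3 - <<'E'
from h import *
print(pose()[0],ctrl.get_state()['opening'],ctrl.get_state()['wrist_torque'])
E
```

```text
[ 0.46567538 -0.25679807  0.22592369] 0.319879486410569 [-0.01375276  0.27371797 -0.03288948]
```

arm_command(steps=[{"hand":0.322,"travel":[0,0,0],"rotation":[0,0,0]},{"hand":0.322,"travel":[0,0,0],"rotation":[0,0,0]},{"hand":0.322,"travel":[0,0,0],"rotation":[0,0,0]}])

```text
time: 13.4
eef_pos: [0.4658, -0.2567, 0.2259]
tcp_rot: [0.707, 0.055, -0.05, -0.703]
contact_force: [-0.7, 0.7, -3.8]
opening: 0.326
```

```bash
python3 - <<'E'
from h import *
print(pose()[0],ctrl.get_state()['opening'],ctrl.get_state()['wrist_torque'])
E
```

```text
[ 0.46579212 -0.25672833  0.22585137] 0.325584400942309 [-0.03680092  0.19381063 -0.05747837]
```

arm_command(steps=[{"hand":0.328,"travel":[0,0,0],"rotation":[0,0,0]},{"hand":0.328,"travel":[0,0,0],"rotation":[0,0,0]},{"hand":0.328,"travel":[0,0,0],"rotation":[0,0,0]}])

```text
time: 13.78
eef_pos: [0.4658, -0.2567, 0.2256]
tcp_rot: [0.707, 0.055, -0.049, -0.703]
contact_force: [1.1, 0.1, -2.9]
opening: 0.333
```

```bash
python3 - <<'E'
from h import *
print(pose()[0],ctrl.get_state()['opening'],ctrl.get_state()['wrist_torque'])
im,d=ctrl.read_camera('scene');cv2.imwrite(f'pics/s9.png',cv2.resize(im[60:220,80:300],None,fx=3,fy=3))
E
```

```text
[ 0.46579125 -0.25666606  0.22562424] 0.3329500267400904 [-0.02350156  0.01501853  0.02646827]
```

View pics/s9.png

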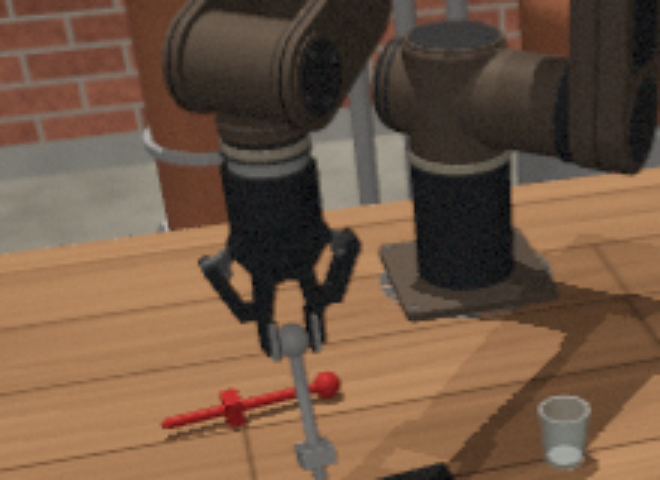

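The easing depends on hand opening: the rod swings down at hand about 0.328. I'll re-clamp and measure the tilt.

arm_command(steps=[{"hand":0.328,"travel":[0,0,0],"rotation":[0,0,0]},{"hand":0.328,"travel":[0,0,0],"rotation":[0,0,0]},{"hand":0,"travel":[0,0,0],"rotation":[0,0,0]},{"hand":0,"travel":[0,0,0],"rotation":[0,0,0]},{"hand":0,"travel":[0,0,0],"rotation":[0,0,0]}], grip_force=80)

```text
time: 14.45
eef_pos: [0.4659, -0.2567, 0.2258]
tcp_rot: [0.707, 0.055, -0.049, -0.703]
contact_force: [0.2, 0.8, -2.9]
opening: 0.306
```

```bash
cat > tilt.py <<'E'
from h import *
def tilt(tag):
    s=ctrl.get_state();p,r=pose()
    ball=p+r.apply([0,.012,0])
    im,d=ctrl.read_camera('scene');C=cam('scene')
    cv2.imwrite(f'pics/{tag}.png',im)
    P=cloud(C,d)
    # points of rod: below ball
    m=(d>0)&(np.hypot(P[...,0]-ball[0],P[...,1]-ball[1])<.06)&(P[...,2]<ball[2]-.02)&(P[...,2]>max(.03,ball[2]-.185))
    Q=P[m];print('n',len(Q))
    b=im[m].astype(int)
    camd=(C[2][:3,3]-ball);camd[2]=0;camd/=np.linalg.norm(camd)
    bins=[]
    for lo in np.arange(-.18,-.015,.012):
        h=Q[:,2]-ball[2];k=(h>=lo)&(h<lo+.012)
        if k.sum()>5:
            c=np.median(Q[k],0);w=.015 if -.113<lo+.006<-.095 else .006
            c=c-camd*w*.85; bins.append((lo,*(c-ball)))
            print(round(lo,3),k.sum(),(c-ball).round(4))
    bins=np.array(bins);k=(bins[:,0]>-.085)
    return bins
if __name__=='__main__':
    import sys;tilt(sys.argv[1]);s=ctrl.get_state();print(s['opening'],s['wrist_torque'],s['contact_force'])
E
python3 tilt.py t1
```

```text
n 337
-0.168 18 [ 0.0471  0.0094 -0.1616]
-0.156 20 [ 0.045   0.007  -0.1503]
-0.144 22 [ 0.0401  0.0076 -0.1378]
-0.132 19 [ 0.0372  0.0064 -0.127 ]
-0.12 15 [ 0.0338  0.0056 -0.1162]
-0.108 51 [ 0.0311  0.0069 -0.1004]
-0.096 72 [ 0.0314  0.0053 -0.0914]
-0.084 24 [ 0.0202  0.0045 -0.0772]
-0.072 19 [ 0.0173  0.004  -0.0659]
-0.06 21 [ 0.0138  0.003  -0.0532]
-0.048 21 [ 0.0102  0.0034 -0.042 ]
-0.036 23 [ 0.0057  0.0031 -0.0298]
-0.024 9 [ 0.0025  0.0018 -0.0217]
0.3051411522126281 [-0.00807151  0.06347246  0.03517327] [ 0.04341572  0.23863509 -3.43455803]
```

It hangs at about 17° (friction limited). I'll tilt the hand with the grip eased, clamp, then rotate back so the rod ends plumb.

arm_command(steps=[{"hand":0.328,"travel":[0,0,0],"rotation":[0,0,0]},{"hand":0.328,"travel":[0,0,0],"rotation":[0,0,0]},{"hand":0.328,"travel":[0,0,0],"rotation":[0,0,0]},{"hand":0.328,"travel":[0,0,0],"rotation":[0,0,-0.2]},{"hand":0.328,"travel":[0,0,0],"rotation":[0,0,-0.2]},{"hand":0.328,"travel":[0,0,0],"rotation":[0,0,-0.2]},{"hand":0.328,"travel":[0,0,0],"rotation":[0,0,0]},{"hand":0.328,"travel":[0,0,0],"rotation":[0,0,0]},{"hand":0,"travel":[0,0,0],"rotation":[0,0,0]},{"hand":0,"travel":[0,0,0],"rotation":[0,0,0]},{"hand":0,"travel":[0,0,0],"rotation":[0,0,0]}], grip_force=80)

```text
time: 15.88
eef_pos: [0.4668, -0.2566, 0.2263]
tcp_rot: [-0.69, -0.167, -0.061, 0.702]
contact_force: [-0.6, -0.7, -2.9]
opening: 0.305
```

```bash
python3 tilt.py t2; python3 -c "
from h import *
plan([.4625,-.2546,.31],down(np.deg2rad(98.5)))"
```

```text
n 178
-0.108 13 [ 0.0444  0.0054 -0.1041]
-0.096 17 [ 0.0453 -0.0022 -0.0862]
-0.084 34 [ 0.0414  0.0076 -0.081 ]
-0.072 27 [ 0.0319  0.0065 -0.0671]
-0.06 26 [ 0.0255  0.0053 -0.0532]
-0.048 21 [ 0.0183  0.0047 -0.042 ]
-0.036 27 [ 0.0126  0.0031 -0.0304]
-0.024 9 [ 0.0075  0.0029 -0.0225]
0.3051229053562145 [-0.0138817   0.37561905  0.01130748] [-0.18949564  0.23589544 -3.3014868 ]
rot total units [0.0127 0.0068 0.6216] deg [ 0.4  0.2 18.6]
world d [-0.0043  0.002   0.0836] | after rot: total [-0.0131 -0.2787  0.0087] | cur axes [ 0.0767 -0.2683  0.0068] n 2
t 15.93 F [-0.2  0.2 -3.3] open 0.305 p [ 0.4668 -0.2566  0.2264]
```

arm_command(steps=[{"hand":0,"travel":[0,0,0],"rotation":[0,0,0.3]},{"hand":0,"travel":[0,0,0],"rotation":[0,0,0.3]},{"hand":0.326,"travel":[0,0,0],"rotation":[0,0,0]},{"hand":0.331,"travel":[0,0,0],"rotation":[0,0,0]},{"hand":0.331,"travel":[0,0,0],"rotation":[0,0,0]},{"hand":0.331,"travel":[0,0,0],"rotation":[0,0,0]}], grip_force=80)

```text
time: 16.68
eef_pos: [0.466, -0.2564, 0.2258]
tcp_rot: [0.707, 0.055, -0.049, -0.703]
contact_force: [-0.2, -1.1, -2.9]
opening: 0.331
```

```bash
python3 tilt.py t3; python3 -c "
from h import *
plan([.4625,-.2546,.31],down(np.deg2rad(98.5)))"
```

```text
n 326
-0.18 10 [ 0.0276  0.006  -0.1702]
-0.168 17 [ 0.0267  0.0034 -0.1626]
-0.156 19 [ 0.0254  0.0053 -0.1519]
-0.144 19 [ 0.0229  0.0045 -0.1369]
-0.132 17 [ 0.0207  0.003  -0.1255]
-0.12 20 [ 0.0237  0.0038 -0.11  ]
-0.108 65 [ 0.0168  0.0024 -0.1009]
-0.096 52 [ 0.0161  0.0035 -0.094 ]
-0.084 21 [ 0.0106  0.0041 -0.0775]
-0.072 18 [ 0.0086  0.0024 -0.0659]
-0.06 21 [ 0.0056  0.0026 -0.0558]
-0.048 19 [ 0.0037  0.0022 -0.0422]
-0.036 22 [ 0.0005  0.002  -0.0302]
-0.024 6 [-0.0003  0.0008 -0.0228]
0.3324897084527708 [-0.00311889  0.06776861  0.01296476] [ 0.14848849  0.21099692 -2.55023595]
rot total units [ 0.0109 -0.0006  0.0158] deg [ 0.3 -0.   0.5]
world d [-0.0035  0.0018  0.0842] | after rot: total [-0.0106 -0.2808  0.0077] | cur axes [-0.0082 -0.2809  0.0061] n 2
t 16.73 F [ 0.1  0.2 -2.6] open 0.332 p [ 0.466  -0.2564  0.2258]
```

I'll clamp here and take out the remaining ~11° by tilting the hand.

arm_command(steps=[{"hand":0,"travel":[0,0,0],"rotation":[0,0,0]},{"hand":0,"travel":[0,0,0],"rotation":[0,0,0]},{"hand":0,"travel":[0,0,0],"rotation":[0,0,0]},{"hand":0,"travel":[0,-0.1,0],"rotation":[0.01,0,0.2]},{"hand":0,"travel":[0,-0.1,0],"rotation":[0,0,0.17]},{"hand":0,"travel":[0,-0.1,0],"rotation":[0,0,0]},{"hand":0,"travel":[0,0,0],"rotation":[0,0,0]},{"hand":0,"travel":[0,0,0],"rotation":[0,0,0]}], grip_force=80)

```text
time: 17.73
eef_pos: [0.4734, -0.2545, 0.3146]
tcp_rot: [0.706, -0.016, -0.119, -0.698]
contact_force: [0.0, 0.9, -3.5]
opening: 0.308
```

```bash
python3 tilt.py t4; python3 -c "
from h import *
plan([.4625,-.2546,.31],down(np.deg2rad(98.5)))"
```

```text
n 349
-0.18 11 [ 0.0003  0.0007 -0.1722]
-0.168 19 [ 0.0003  0.0036 -0.1614]
-0.156 16 [-0.0002  0.0018 -0.1502]
-0.144 22 [ 0.0002  0.0022 -0.1372]
-0.132 15 [-0.0004  0.0014 -0.1249]
-0.12 29 [ 0.0083  0.0035 -0.1106]
-0.108 101 [-0.0031  0.0011 -0.0992]
-0.096 21 [-0.0027  0.001  -0.0916]
-0.084 20 [-0.0017  0.0012 -0.0782]
-0.072 24 [-0.0026  0.001  -0.0651]
-0.06 17 [-0.0033  0.002  -0.0533]
-0.048 22 [-0.0036  0.0013 -0.0427]
-0.036 25 [-0.0037  0.0006 -0.0289]
-0.024 6 [-0.0038  0.0004 -0.0211]
0.3081845182145047 [ 0.02710667 -0.21107836  0.03348527] [ 0.81991521  0.19958344 -2.00444038]
rot total units [-0.0047 -0.0043 -0.365 ] deg [ -0.1  -0.1 -11. ]
world d [-0.011   0.     -0.0049] | after rot: total [-0.0363  0.0163  0.0056] | cur axes [-0.0325  0.0229  0.0055] n 1
t 17.77 F [ 0.8  0.2 -2. ] open 0.308 p [ 0.4735 -0.2546  0.3149]
```

View pics/t4.png

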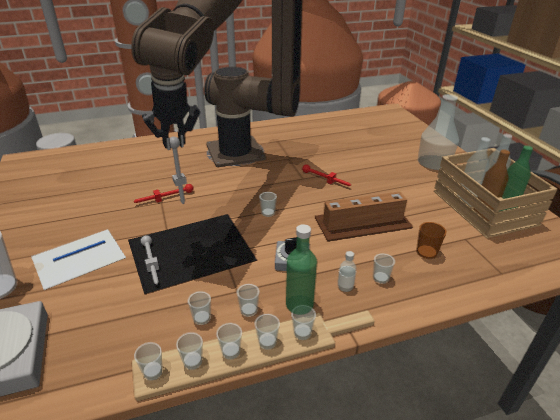

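```bash
cat >> h.py <<'E'
def ballplan(b,Rt,off=.013):
    "ball centre target"
    plan(np.array(b)-Rt.apply([0,off,0]),Rt)
    p,r=pose();print('ball now',(p+r.apply([0,off,0])).round(4))
E
python3 -c "
from h import *
Rt=down(np.deg2rad(98.5))*R.from_rotvec([0,0,np.deg2rad(12.5)])
ballplan([.555,.287,.305],Rt)"
```

```text
rot total units [-0.0051 -0.0038  0.0516] deg [-0.2 -0.1  1.5]
world d [0.0843 0.5421 0.0028] | after rot: total [ 0.53   -0.127   1.7455] | cur axes [ 0.5297 -0.108   1.7469] n 10
t 17.77 F [ 0.8  0.2 -2. ] open 0.308 p [ 0.4735 -0.2546  0.3149]
ball now [ 0.4711 -0.255   0.3021]
```

arm_command(steps=[{"hand":0,"travel":[0.02,-0.005,0.08],"rotation":[-0.005,-0.004,0.052]},{"hand":0,"travel":[0.04,-0.01,0.13],"rotation":[0,0,0]},{"hand":0,"travel":[0.04,-0.01,0.13],"rotation":[0,0,0]},{"hand":0,"travel":[0.04,-0.01,0.13],"rotation":[0,0,0]},{"hand":0,"travel":[0.04,-0.01,0.13],"rotation":[0,0,0]},{"hand":0,"travel":[0.04,-0.01,0.13],"rotation":[0,0,0]},{"hand":0,"travel":[0.04,-0.01,0.13],"rotation":[0,0,0]},{"hand":0,"travel":[0.04,-0.01,0.13],"rotation":[0,0,0]},{"hand":0,"travel":[0.04,-0.01,0.13],"rotation":[0,0,0]},{"hand":0,"travel":[0.04,-0.01,0.13],"rotation":[0,0,0]},{"hand":0,"travel":[0.04,-0.01,0.13],"rotation":[0,0,0]},{"hand":0,"travel":[0.04,-0.01,0.13],"rotation":[0,0,0]},{"hand":0,"travel":[0.02,-0.005,0.08],"rotation":[0,0,0]},{"hand":0,"travel":[0.02,0,0.06],"rotation":[0,0,0]},{"hand":0,"travel":[0,0,0],"rotation":[0,0,0]},{"hand":0,"travel":[0,0,0],"rotation":[0,0,0]}])

```text
time: 19.77
eef_pos: [0.5476, 0.2691, 0.2916]
tcp_rot: [0.705, -0.039, -0.137, -0.695]
contact_force: [-0.0, -0.4, -2.4]
opening: 0.306
```

```bash
python3 -c "
from h import *
Rt=down(np.deg2rad(98.5))*R.from_rotvec([0,0,np.deg2rad(12.5)])
ballplan([.555,.287,.285],Rt)"; python3 tilt.py t5
```

```text
rot total units [-0.011  -0.0152 -0.0616] deg [-0.3 -0.5 -1.8]
world d [0.0101 0.0183 0.0061] | after rot: total [ 0.037  -0.029   0.0553] | cur axes [ 0.0356 -0.0298  0.0558] n 1
t 19.77 F [-0.  -0.4 -2.4] open 0.306 p [0.5476 0.2691 0.2916]
ball now [0.5444 0.2687 0.279 ]
n 293
-0.18 10 [-0.0099  0.002  -0.1725]
-0.168 14 [-0.008   0.0018 -0.1609]
-0.156 17 [-0.0092  0.0022 -0.1497]
-0.144 15 [-0.0085  0.0019 -0.1373]
-0.132 13 [-0.0064  0.0027 -0.1263]
-0.12 22 [ 0.0006 -0.0039 -0.1108]
-0.108 79 [-0.0091  0.0013 -0.0996]
-0.096 24 [-0.0064 -0.0007 -0.0943]
-0.084 21 [-0.0077 -0.0015 -0.0793]
-0.072 16 [-0.0073 -0.0018 -0.0641]
-0.06 18 [-0.0068 -0.002  -0.0538]
-0.048 17 [-0.0067 -0.0009 -0.0425]
-0.036 20 [-0.0062 -0.0012 -0.0297]
-0.024 6 [-0.007  -0.0017 -0.0229]
0.30122197975592224 [ 0.02289663 -0.2055704  -0.0070201 ] [-0.34139131 -0.81084931 -2.96055215]
```

arm_command(steps=[{"hand":0,"travel":[0.037,-0.029,0.055],"rotation":[-0.011,-0.015,-0.045]},{"hand":0,"travel":[0,0,0],"rotation":[0,0,0]},{"hand":0,"travel":[0,0,0],"rotation":[0,0,0]},{"hand":0,"travel":[0,0,0],"rotation":[0,0,0]}])

```text
time: 20.32
eef_pos: [0.5584, 0.2834, 0.2973]
tcp_rot: [0.707, -0.03, -0.131, -0.694]
contact_force: [0.6, -0.2, -2.8]
opening: 0.304
```

```bash
python3 -c "
from h import *
Rt=down(np.deg2rad(98.5))*R.from_rotvec([0,0,np.deg2rad(12.5)])
ballplan([.555,.287,.285],Rt)"; python3 tilt.py t6 | head -3; python3 - <<'E'
from h import *
im=cv2.imread('pics/t6.png');C=cam('scene')
print(proj(C,[[.555,.287,.08],[.5457,.1589,.08],[.5603,.3502,.08],[.5505,.2229,.08]]).round(1))
cv2.imwrite('pics/t6c.png',cv2.resize(im[90:240,300:440],None,fx=4,fy=4,interpolation=cv2.INTER_CUBIC))
im,d=ctrl.read_camera('wrist');cv2.imwrite('pics/w6.png',im)
p,r=pose();print('ball pred wrist',proj(cam('wrist'),p+r.apply([0,.013,0])))
E
```

```text
rot total units [ 0.0015 -0.0096 -0.0192] deg [ 0.  -0.3 -0.6]
world d [-0.0006  0.004   0.0004] | after rot: total [-0.0002 -0.0013  0.0136] | cur axes [-0.0003 -0.0013  0.0136] n 1
t 20.32 F [ 0.6 -0.2 -2.8] open 0.304 p [0.5584 0.2834 0.2973]
ball now [0.5555 0.2829 0.2846]
n 292
-0.18 8 [-0.0056  0.0008 -0.1701]
-0.168 12 [-5.900e-03  1.000e-04 -1.616e-01]
[[375.3 198.8]
 [333.6 204.6]
 [395.3 196.1]
 [354.6 201.7]]
ball pred wrist [[277.04422988 294.88614927]]
```

View pics/t6c.png

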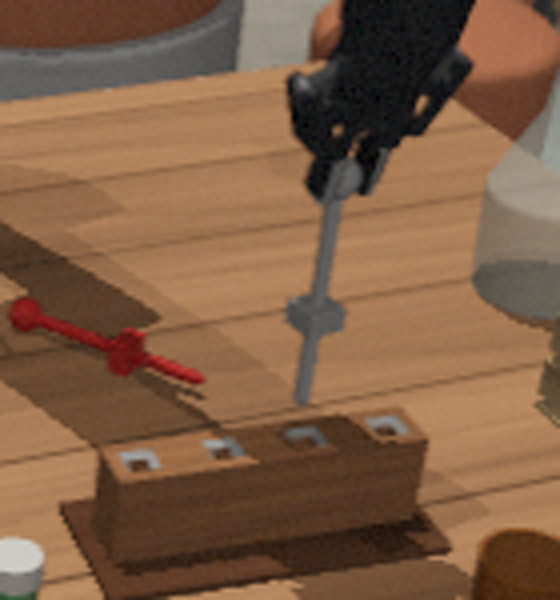

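View pics/w6.png

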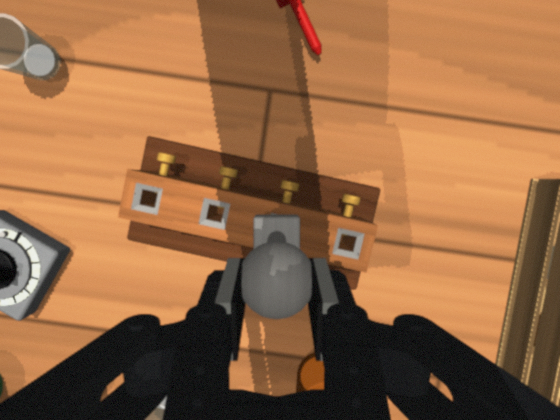

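The ball shows at (277,280) in the wrist view, but (277,295) was predicted, so it shifted in the pads while eased. I'll fit its true position in the tool frame.

```bash
cat > ballfit.py <<'E'
from h import *
from scipy.optimize import least_squares
def ballfit(im,d,rad=.015):
    p,r=pose();C=cam('wrist');P=cloud(C,d)
    T=r.inv().apply((P-p).reshape(-1,3)).reshape(P.shape)  # tool coords
    m=(d>0)&(abs(T[...,2])<.012)&(abs(T[...,0])<.035)&(T[...,1]>-.012)&(T[...,1]<.03)
    m[:, :245]=0;m[:,312:]=0;m[:245]=0;m[322:]=0
    Q=T[m]
    f=least_squares(lambda c:np.linalg.norm(Q-c,axis=1)-rad,[0,.013,0],loss='soft_l1',f_scale=.001)
    print('ball in tool',f.x.round(4),'res',np.median(abs(f.fun)).round(5),len(Q)); return f.x
if __name__=='__main__':
    im,d=ctrl.read_camera('wrist'); ballfit(im,d)
E
python3 ballfit.py; python3 -c "
from h import *
# tip/collar via wrist: stand sockets again
C=cam('wrist'); im=cv2.imread('pics/w6.png')
print(onplane(C,[(147.5,198.5),(214.5,213),(348,243.5)],.08).round(4))"
```

```text
ball in tool [-0.0052  0.0159 -0.0002] res 0.00029 4244
[[0.5456 0.1606 0.08  ]
 [0.5502 0.2238 0.08  ]
 [0.5607 0.3509 0.08  ]]
```

```bash
python3 - <<'E'
import re
s=open('h.py').read()
s=s.replace('''def ballplan(b,Rt,off=.013):''','''def ballplan(b,Rt,off=(0,.013,0)):''').replace('[0,off,0]','off')
open('h.py','w').write(s)
E
python3 -c "
from h import *
Rt=down(np.deg2rad(98.5))*R.from_rotvec([0,0,np.deg2rad(13)])
ballplan([.5553,.2873,.27],Rt,[-.0052,.0159,0])"; tail -1 /dev/null; python3 tilt.py t7
```

```text
rot total units [ 0.0013 -0.0091 -0.0024] deg [ 0.  -0.3 -0.1]
world d [ 0.0055  0.0049 -0.0129] | after rot: total [0.0296 0.0372 0.0134] | cur axes [0.0296 0.0371 0.0136] n 1
t 20.48 F [ 0.4  0.4 -2. ] open 0.307 p [0.5584 0.2837 0.2972]
ball now [0.5498 0.2824 0.2829]
n 291
-0.18 11 [-0.0064  0.0018 -0.1724]
-0.168 11 [-0.0057  0.0014 -0.1619]
-0.156 12 [-0.0046 -0.0002 -0.148 ]
-0.144 13 [-0.0046 -0.0009 -0.1382]
-0.132 14 [-0.0057 -0.0014 -0.1276]
-0.12 25 [ 0.003  -0.004  -0.1108]
-0.108 83 [-0.0069 -0.0008 -0.0992]
-0.096 27 [-0.0055 -0.0019 -0.0914]
-0.084 17 [-0.005   0.0001 -0.0784]
-0.072 19 [-0.0046 -0.002  -0.0648]
-0.06 16 [-0.007  -0.0003 -0.0542]
-0.048 18 [-0.0048 -0.0005 -0.0424]
-0.036 20 [-0.0059 -0.0013 -0.031 ]
0.30216895624799156 [-0.00548524 -0.20071635 -0.03283823] [-0.00973184 -0.86826181 -2.83880042]
```

Plumb. I'll centre over socket 2 and start down.

arm_command(steps=[{"hand":0,"travel":[0.03,0,0.0135],"rotation":[0,-0.009,0]},{"hand":0,"travel":[0,0,0],"rotation":[0,0,0]},{"hand":0,"travel":[0,0,0],"rotation":[0,0,0]}], grip_force=100)

```text
time: 20.9
eef_pos: [0.5671, 0.2895, 0.2948]
tcp_rot: [0.707, -0.028, -0.133, -0.694]
contact_force: [-0.3, -0.1, -2.9]
opening: 0.297
```

```bash
python3 -c "
from h import *
Rt=down(np.deg2rad(98.5))*R.from_rotvec([0,0,np.deg2rad(13)])
ballplan([.5553,.2873,.235],Rt,[-.0052,.0159,0])"
```

```text
rot total units [ 0.0013  0.0011 -0.0027] deg [ 0.   0.  -0.1]
world d [-0.0033 -0.001  -0.0455] | after rot: total [ 0.0232  0.1502 -0.0015] | cur axes [ 0.0234  0.1502 -0.0014] n 1
t 20.9 F [-0.3 -0.1 -2.9] open 0.297 p [0.5671 0.2895 0.2948]
ball now [0.5585 0.2882 0.2805]
```

arm_command(steps=[{"hand":0,"travel":[-0.01,0.005,0],"rotation":[0,0,0]},{"hand":0,"travel":[0.01,0.045,0],"rotation":[0,0,0]},{"hand":0,"travel":[0.01,0.045,0],"rotation":[0,0,0]},{"hand":0,"travel":[0.01,0.045,0],"rotation":[0,0,0]},{"hand":0,"travel":[0,0,0],"rotation":[0,0,0]}])

```text
time: 21.52
eef_pos: [0.5624, 0.2887, 0.2479]
tcp_rot: [0.707, -0.029, -0.133, -0.694]
contact_force: [0.3, -0.2, -3.3]
opening: 0.295
```

```bash
python3 -c "
from h import *
Rt=down(np.deg2rad(98.5))*R.from_rotvec([0,0,np.deg2rad(13)])
ballplan([.5553,.2873,.215],Rt,[-.0052,.0159,0])
im,d=ctrl.read_camera('scene')
cv2.imwrite('pics/t8c.png',cv2.resize(im[90:240,300:440],None,fx=4,fy=4,interpolation=cv2.INTER_CUBIC))"
```

```text
rot total units [ 0.0025  0.0011 -0.0076] deg [ 0.1  0.  -0.2]
world d [ 0.0015 -0.0001 -0.0185] | after rot: total [ 0.0186  0.0591 -0.0011] | cur axes [ 0.0188  0.0591 -0.001 ] n 1
t 21.52 F [ 0.3 -0.2 -3.3] open 0.295 p [0.5624 0.2887 0.2479]
ball now [0.5538 0.2874 0.2336]
```

View pics/t8c.png

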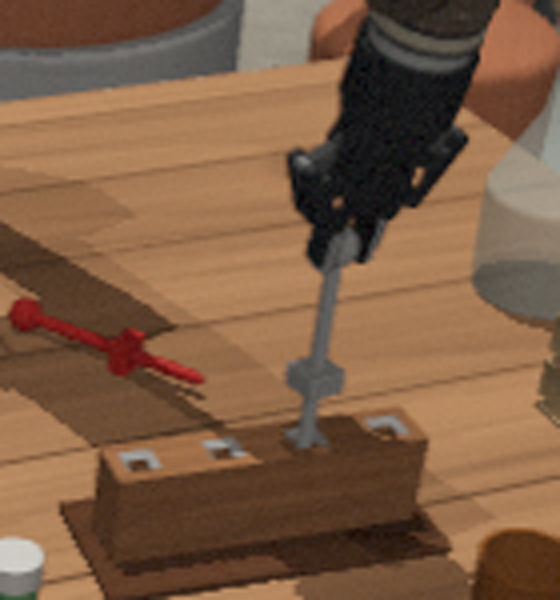

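The tip is in socket 2 with no contact load. I'll press on past the plunger.

arm_command(steps=[{"hand":0,"travel":[0.011,0.03,0],"rotation":[0,0,0]},{"hand":0,"travel":[0.008,0.03,0],"rotation":[0,0,0]},{"hand":0,"travel":[0.006,0.025,0],"rotation":[0,0,0]},{"hand":0,"travel":[0.006,0.025,0],"rotation":[0,0,0]}])

```text
time: 22.08
eef_pos: [0.5664, 0.2899, 0.2183]
tcp_rot: [0.706, -0.026, -0.131, -0.695]
contact_force: [-0.8, 0.3, 3.3]
opening: 0.299
```

```bash
python3 -c "
from h import *
Rt=down(np.deg2rad(98.5))*R.from_rotvec([0,0,np.deg2rad(13)])
ballplan([.5563,.2873,.193],Rt,[-.0052,.0159,0])"
```

```text
rot total units [-0.0012  0.002   0.0083] deg [-0.   0.1  0.3]
world d [-0.0016 -0.0013 -0.011 ] | after rot: total [ 0.0026  0.037  -0.0035] | cur axes [ 0.0025  0.037  -0.0035] n 1
t 22.07 F [-0.8  0.3  3.3] open 0.299 p [0.5664 0.2899 0.2183]
ball now [0.5579 0.2886 0.204 ]
```

arm_command(steps=[{"hand":0,"travel":[0.001,0.02,-0.002],"rotation":[0,0,0]},{"hand":0,"travel":[0.002,0.02,-0.002],"rotation":[0,0,0]},{"hand":0,"travel":[0,0,0],"rotation":[0,0,0]}])

```text
time: 22.45
eef_pos: [0.5654, 0.289, 0.2067]
tcp_rot: [0.706, -0.025, -0.13, -0.696]
contact_force: [-0.0, 0.2, 3.2]
opening: 0.299
```

```bash
python3 -c "
from h import *
Rt=down(np.deg2rad(98.5))*R.from_rotvec([0,0,np.deg2rad(13)])
ballplan([.5563,.2873,.193],Rt,[-.0052,.0159,0])";python3 ballfit.py
```

```text
rot total units [-0.0046  0.0023  0.0131] deg [-0.1  0.1  0.4]
world d [-0.0005 -0.0004  0.0006] | after rot: total [-0.0023 -0.0015 -0.0011] | cur axes [-0.0023 -0.0015 -0.0011] n 1
t 22.45 F [-0.   0.2  3.2] open 0.299 p [0.5654 0.289  0.2067]
ball now [0.5569 0.2878 0.1923]
ball in tool [-0.0053  0.0159 -0.0002] res 0.00029 4238
```

arm_command(steps=[{"hand":0,"travel":[0.003,0.015,0],"rotation":[0,0,0]},{"hand":0,"travel":[0,0,0],"rotation":[0,0,0]},{"hand":0,"travel":[0.003,0.015,0],"rotation":[0,0,0]}])

```text
time: 22.88
eef_pos: [0.5665, 0.2893, 0.2066]
tcp_rot: [0.706, -0.024, -0.129, -0.696]
contact_force: [-4.9, -1.7, 24.5]
opening: 0.299
```

```bash
python3 -c "
from h import *
Rt=down(np.deg2rad(98.5))*R.from_rotvec([0,0,np.deg2rad(13)])
ballplan([.5563,.2873,.193],Rt,[-.0052,.0159,0])
im,d=ctrl.read_camera('scene')
cv2.imwrite('pics/t9c.png',cv2.resize(im[90:240,300:440],None,fx=4,fy=4,interpolation=cv2.INTER_CUBIC))"
```

```text
rot total units [-0.0043  0.0033  0.0185] deg [-0.1  0.1  0.6]
world d [-0.0016 -0.0007  0.0007] | after rot: total [-0.0061 -0.0011 -0.0016] | cur axes [-0.0061 -0.0012 -0.0016] n 1
t 22.88 F [-4.9 -1.7 24.5] open 0.299 p [0.5665 0.2893 0.2066]
ball now [0.558  0.2881 0.1922]
```

View pics/t9c.png

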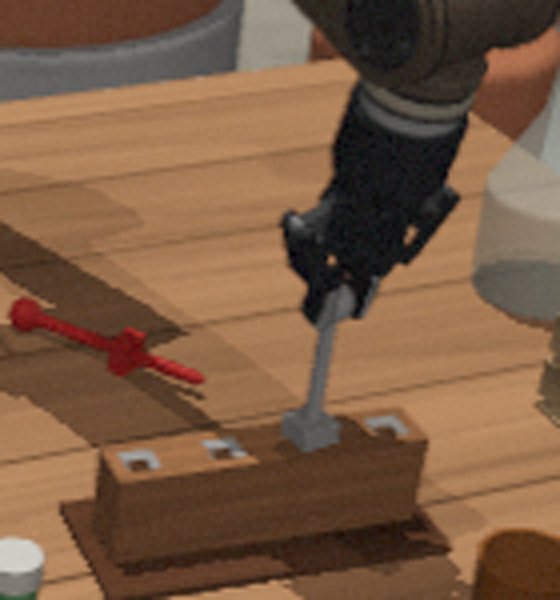

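The collar rests on the stand, with 24 N and no further travel. I'll release and retreat.

arm_command(steps=[{"hand":0.31,"travel":[0,0,0],"rotation":[0,0,0]},{"hand":0.5,"travel":[0,0,0],"rotation":[0,0,0]},{"hand":0.7,"travel":[0,0,0],"rotation":[0,0,0]},{"hand":0.7,"travel":[0,0,0],"rotation":[0,0,0]},{"hand":0.7,"travel":[0,0,0],"rotation":[0,0,0]},{"hand":0.7,"travel":[0,0,0],"rotation":[0,0,0]},{"hand":0.7,"travel":[0,-0.05,0],"rotation":[0,0,0]},{"hand":0.8,"travel":[0,-0.12,0],"rotation":[0,0,0]},{"hand":1,"travel":[0,-0.12,0],"rotation":[0,0,0]},{"hand":1,"travel":[0,0,0],"rotation":[0,0,0]}], grip_force=60)

```text
time: 24.18
eef_pos: [0.5856, 0.2915, 0.2932]
tcp_rot: [0.706, -0.024, -0.129, -0.696]
contact_force: [-0.2, 0.6, -0.2]
opening: 1.001
```

```bash
python3 - <<'E'
from h import *
im,d=ctrl.read_camera('scene');C=cam('scene')
cv2.imwrite('pics/t10c.png',cv2.resize(im[90:240,300:440],None,fx=4,fy=4,interpolation=cv2.INTER_CUBIC))
im,d=ctrl.read_camera('top');cv2.imwrite('pics/top10.png',im)
plan([.50,-.37,.25],down(np.deg2rad(93.3)))
E
```

```text
rot total units [ 0.0198  0.1751 -0.431 ] deg [  0.6   5.3 -12.9]
world d [-0.0838 -0.6611 -0.0387] | after rot: total [-0.4056  0.129  -2.1838] | cur axes [-0.5605  0.261  -2.1372] n 13
t 24.27 F [ 0.8  0.  -0.1] open 1.001 p [0.5838 0.2911 0.2887]
```

View pics/t10c.png

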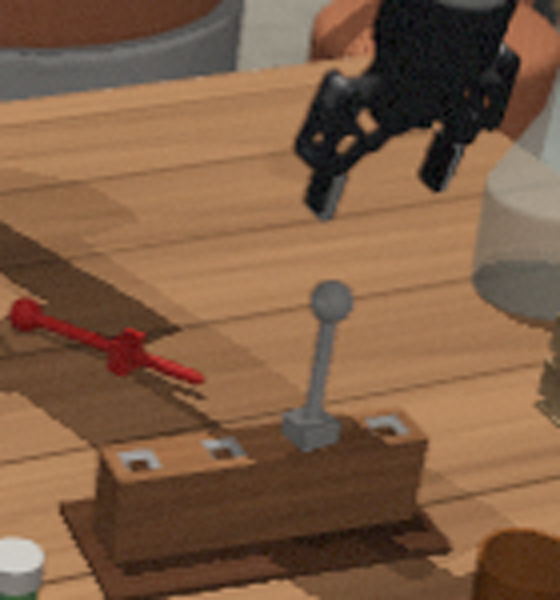

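View pics/top10.png

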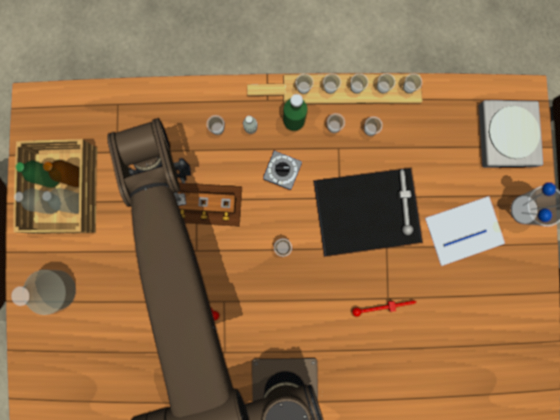

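Rod A stands home in socket 2, and rod B is still on the mat at (408,229). Going to it.

arm_command(steps=[{"hand":1,"travel":[0,-0.05,0],"rotation":[0.01,0.09,-0.215]},{"hand":1,"travel":[0,0,0],"rotation":[0.01,0.085,-0.215]},{"hand":1,"travel":[-0.03,0.012,-0.16],"rotation":[0,0,0]},{"hand":1,"travel":[-0.03,0.012,-0.16],"rotation":[0,0,0]},{"hand":1,"travel":[-0.03,0.012,-0.16],"rotation":[0,0,0]},{"hand":1,"travel":[-0.03,0.012,-0.16],"rotation":[0,0,0]},{"hand":1,"travel":[-0.03,0.012,-0.16],"rotation":[0,0,0]},{"hand":1,"travel":[-0.03,0.012,-0.16],"rotation":[0,0,0]},{"hand":1,"travel":[-0.03,0.012,-0.16],"rotation":[0,0,0]},{"hand":1,"travel":[-0.03,0.012,-0.16],"rotation":[0,0,0]},{"hand":1,"travel":[-0.03,0.012,-0.16],"rotation":[0,0,0]},{"hand":1,"travel":[-0.03,0.012,-0.16],"rotation":[0,0,0]},{"hand":1,"travel":[-0.03,0.012,-0.16],"rotation":[0,0,0]},{"hand":1,"travel":[-0.03,0.012,-0.16],"rotation":[0,0,0]},{"hand":1,"travel":[-0.03,0.012,-0.16],"rotation":[0,0,0]},{"hand":1,"travel":[0,0,0],"rotation":[0,0,0]},{"hand":1,"travel":[0,0,0],"rotation":[0,0,0]},{"hand":1,"travel":[0,0,0],"rotation":[0,0,0]}])

```text
time: 26.52
eef_pos: [0.4856, -0.3494, 0.2212]
tcp_rot: [-0.7, -0.006, 0.036, 0.713]
contact_force: [0.1, 0.1, 0.8]
opening: 1.001
```

```bash
cat > rodfind.py <<'E'
from h import *
C=cam('wrist');im,d=ctrl.read_camera('wrist');cv2.imwrite('pics/rf.png',im)
P=cloud(C,d)
m=(P[...,2]>.012)&(P[...,2]<.045)&(d>0)&(P[...,1]>-.43)&(P[...,1]<-.08)&(P[...,0]>.38)&(P[...,0]<.68)
n,l,st,c=cv2.connectedComponentsWithStats(m.astype(np.uint8))
for i in range(1,n):
    if st[i,4]>500:
        Q=P[l==i]; b=Q[:,:2]
        vx,vy,x0,y0=cv2.fitLine(b.astype(np.float32),cv2.DIST_HUBER,0,.01,.01).ravel()
        ball=Q[Q[:,0]<Q[:,0].min()+.028]
        A=np.c_[2*ball,np.ones(len(ball))];s=np.linalg.lstsq(A,(ball**2).sum(1),rcond=None)[0]
        print(st[i],'yaw',np.rad2deg(np.arctan2(vy,vx)),'ball',s[:3].round(4),np.sqrt(s[3]+s[:3]@s[:3]).round(4))
        yaw=np.arctan2(vy,vx)
        plan([s[0],s[1],.10],down(yaw+np.pi/2))
E
python3 rodfind.py
```

```text
[ 235  150   35  200 3574] yaw 3.2536376 ball [ 0.4653 -0.3683  0.018 ] 0.0146
rot total units [-0.0375  0.0059 -0.0805] deg [-1.1  0.2 -2.4]
world d [-0.0203 -0.0191 -0.1213] | after rot: total [-0.0711  0.4042 -0.0596] | cur axes [-0.0542  0.4056 -0.0673] n 3
t 26.57 F [ 0.5 -0.1 -0.7] open 1.004 p [ 0.4856 -0.3493  0.2213]
```

View pics/rf.png

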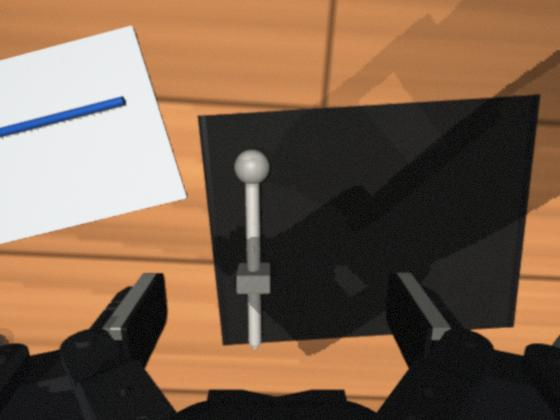

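Rod B is unmoved, with its ball at (251,167), i.e. (0.465,-0.368), yaw 3.3°. The empty mat around it confirms there are no others.

arm_command(steps=[{"hand":1,"travel":[0,0,0],"rotation":[-0.037,0.006,-0.08]},{"hand":1,"travel":[-0.018,0.1,-0.015],"rotation":[0,0,0]},{"hand":1,"travel":[-0.018,0.1,-0.015],"rotation":[0,0,0]},{"hand":1,"travel":[-0.018,0.1,-0.015],"rotation":[0,0,0]},{"hand":1,"travel":[-0.018,0.1,-0.015],"rotation":[0,0,0]},{"hand":1,"travel":[0,0,0],"rotation":[0,0,0]},{"hand":1,"travel":[0,0,0],"rotation":[0,0,0]}])

```text
time: 27.45
eef_pos: [0.4697, -0.3628, 0.1028]
tcp_rot: [0.708, 0.026, -0.022, -0.705]
contact_force: [0.6, -0.2, 0.5]
opening: 0.998
```

```bash
python3 rodfind.py;  python3 -c "
from h import *
plan([.4652,-.3683,.045],down(np.deg2rad(93.25)))"
```

```text
[ 243  195   52  201 6143] yaw 3.4560227 ball [ 0.4653 -0.3684  0.0178] 0.0146
rot total units [0.0094 0.0149 0.0122] deg [0.3 0.4 0.4]
world d [-0.0043 -0.0058 -0.0027] | after rot: total [-0.0156  0.0091 -0.0183] | cur axes [-0.0158  0.009  -0.0182] n 1
t 27.5 F [ 0.  -0.1 -0.1] open 0.998 p [ 0.4696 -0.3626  0.1027]
rot total units [0.0094 0.0218 0.0122] deg [0.3 0.7 0.4]
world d [-0.0044 -0.0057 -0.0577] | after rot: total [-0.0157  0.1924 -0.0181] | cur axes [-0.0171  0.1924 -0.0169] n 2
t 27.5 F [ 0.  -0.1 -0.1] open 0.998 p [ 0.4696 -0.3626  0.1027]
```

arm_command(steps=[{"hand":1,"travel":[-0.016,0,-0.018],"rotation":[0.01,0.015,0.012]},{"hand":1,"travel":[0,0.06,0],"rotation":[0,0,0]},{"hand":1,"travel":[0,0.06,0],"rotation":[0,0,0]},{"hand":1,"travel":[0,0.06,0],"rotation":[0,0,0]},{"hand":1,"travel":[0,0,0],"rotation":[0,0,0]},{"hand":1,"travel":[0,0,0],"rotation":[0,0,0]}])

```text
time: 28.25
eef_pos: [0.4659, -0.3691, 0.0466]
tcp_rot: [0.707, 0.022, -0.021, -0.706]
contact_force: [0.6, 0.1, 0.4]
opening: 1.002
```

```bash
python3 -c "
from h import *
plan([.4653,-.3683,.031],down(np.deg2rad(93.25)))"
```

```text
rot total units [0.0027 0.0069 0.0027] deg [0.1 0.2 0.1]
world d [-0.0006  0.0008 -0.0156] | after rot: total [-0.002   0.0521  0.0029] | cur axes [-0.002   0.0521  0.003 ] n 1
t 28.25 F [0.6 0.1 0.4] open 1.002 p [ 0.4659 -0.3691  0.0466]
```

arm_command(steps=[{"hand":1,"travel":[-0.002,0.027,0.003],"rotation":[0,0,0]},{"hand":1,"travel":[0,0.024,0],"rotation":[0,0,0]},{"hand":1,"travel":[0,0,0],"rotation":[0,0,0]},{"hand":0.2,"travel":[0,0,0],"rotation":[0,0,0]},{"hand":0.1,"travel":[0,0,0],"rotation":[0,0,0]},{"hand":0,"travel":[0,0,0],"rotation":[0,0,0]},{"hand":0,"travel":[0,0,0],"rotation":[0,0,0]},{"hand":0,"travel":[0,0,0],"rotation":[0,0,0]},{"hand":0,"travel":[0,0,0],"rotation":[0,0,0]},{"hand":0,"travel":[0,0,0],"rotation":[0,0,0]},{"hand":0,"travel":[0,-0.04,0],"rotation":[0,0,0]},{"hand":0,"travel":[0,-0.1,0],"rotation":[0,0,0]},{"hand":0,"travel":[0,-0.12,0],"rotation":[0,0,0]},{"hand":0,"travel":[0,-0.12,0],"rotation":[0,0,0]},{"hand":0,"travel":[0,-0.12,0],"rotation":[0,0,0]},{"hand":0,"travel":[0,-0.12,0],"rotation":[0,0,0]},{"hand":0,"travel":[0,-0.05,0],"rotation":[0,0,0]},{"hand":0,"travel":[0,0,0],"rotation":[0,0,0]},{"hand":0,"travel":[0,0,0],"rotation":[0,0,0]}], grip_force=60)

```text
time: 30.62
eef_pos: [0.4612, -0.3643, 0.2338]
tcp_rot: [-0.704, -0.018, 0.026, 0.71]
contact_force: [-0.2, 0.6, -2.7]
opening: 0.312
```

```bash
python3 -c "
from h import *
plan([.4653,-.3683,.23],down(np.deg2rad(93.25)))
print(ctrl.get_state()['wrist_torque'])";python3 ballfit.py
```

```text
rot total units [-0.0171  0.0098 -0.0208] deg [-0.5  0.3 -0.6]
world d [ 0.0041 -0.004  -0.0038] | after rot: total [ 0.0129  0.0125 -0.0142] | cur axes [ 0.013   0.0123 -0.0144] n 1
t 30.62 F [-0.2  0.6 -2.7] open 0.312 p [ 0.4612 -0.3643  0.2338]
[-0.03781831  0.27673254  0.01455329]
ball in tool [-0.0006  0.015  -0.0004] res 0.0003 3995
```

arm_command(steps=[{"hand":0.32,"travel":[0.013,0,-0.014],"rotation":[-0.017,0.01,-0.02]},{"hand":0.325,"travel":[0,0,0],"rotation":[0,0,0]},{"hand":0.328,"travel":[0,0,0],"rotation":[0,0,0]},{"hand":0.328,"travel":[0,0,0],"rotation":[0,0,0]},{"hand":0.332,"travel":[0,0,0],"rotation":[0,0,0]},{"hand":0.332,"travel":[0,0,0],"rotation":[0,0,0]},{"hand":0.332,"travel":[0,0,0],"rotation":[0,0,0]},{"hand":0,"travel":[0,0,0],"rotation":[0,0,0]},{"hand":0,"travel":[0,0,0],"rotation":[0,0,0]},{"hand":0,"travel":[0,0,0],"rotation":[0,0,0]}], grip_force=80)

```text
time: 31.92
eef_pos: [0.4651, -0.3676, 0.2301]
tcp_rot: [-0.705, -0.019, 0.02, 0.708]
contact_force: [0.5, -1.0, -3.2]
opening: 0.304
```

```bash
python3 tilt.py u1; python3 ballfit.py; python3 -c "
from h import *
plan([.4653,-.3683,.30],down(np.deg2rad(93.25)))"
```

```text
n 320
-0.18 15 [-0.0049  0.0032 -0.1724]
-0.168 15 [-0.0057  0.0028 -0.1618]
-0.156 16 [-0.0066  0.0036 -0.1504]
-0.144 17 [-0.006   0.003  -0.1385]
-0.132 11 [-0.0055  0.0026 -0.128 ]
-0.12 35 [ 0.0052  0.0025 -0.1119]
-0.108 91 [-0.0094  0.0025 -0.101 ]
-0.096 18 [-0.0061  0.0028 -0.0895]
-0.084 17 [-0.0047  0.0011 -0.0779]
-0.072 19 [-0.006   0.0018 -0.0664]
-0.06 19 [-0.0042  0.0026 -0.0534]
-0.048 18 [-0.0041  0.0018 -0.043 ]
-0.036 23 [-0.0053  0.0013 -0.031 ]
0.3043761625486481 [-0.04852859  0.01094984  0.02070057] [-0.49623065  0.26603943 -2.16287812]
ball in tool [-0.0056  0.0171 -0.0003] res 0.00029 4095
rot total units [-0.0078 -0.0021 -0.0034] deg [-0.2 -0.1 -0.1]
world d [ 0.0002 -0.0007  0.07  ] | after rot: total [ 0.0004 -0.2333 -0.0024] | cur axes [-0.     -0.2333 -0.0014] n 2
t 32.02 F [-0.4  0.6 -3.1] open 0.302 p [ 0.4651 -0.3676  0.23  ]
```

View pics/u1.png

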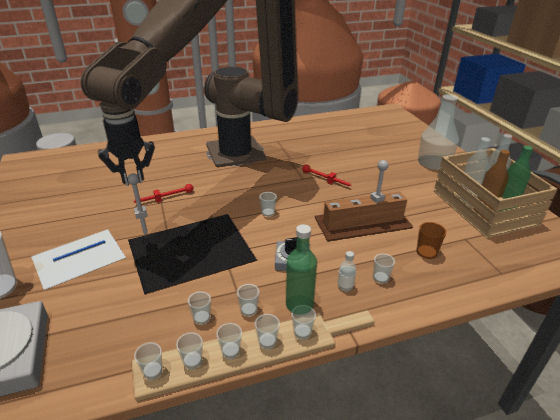

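Rod B hangs plumb. Raise it and carry it to socket 0.

```bash
python3 -c "
from h import *
Rt=down(np.deg2rad(93.25))
ballplan([.5455,.1597,.29],Rt,[-.0056,.0171,0])"
```

```text
rot total units [-0.0078 -0.0021 -0.0034] deg [-0.2 -0.1 -0.1]
world d [0.0859 0.5276 0.0771] | after rot: total [ 0.3857 -0.257   1.7396] | cur axes [ 0.3834 -0.2506  1.7411] n 10
t 32.02 F [-0.4  0.6 -3.1] open 0.302 p [ 0.4651 -0.3676  0.23  ]
ball now [ 0.4595 -0.3678  0.2129]
```

arm_command(steps=[{"hand":0,"travel":[0,-0.1,0],"rotation":[-0.008,-0.002,-0.003]},{"hand":0,"travel":[0,-0.12,0],"rotation":[0,0,0]},{"hand":0,"travel":[0.015,-0.06,0.06],"rotation":[0,0,0]},{"hand":0,"travel":[0.03,0,0.13],"rotation":[0,0,0]},{"hand":0,"travel":[0.03,0,0.13],"rotation":[0,0,0]},{"hand":0,"travel":[0.03,0,0.13],"rotation":[0,0,0]},{"hand":0,"travel":[0.03,0,0.13],"rotation":[0,0,0]},{"hand":0,"travel":[0.03,0,0.13],"rotation":[0,0,0]},{"hand":0,"travel":[0.03,0,0.13],"rotation":[0,0,0]},{"hand":0,"travel":[0.03,0,0.13],"rotation":[0,0,0]},{"hand":0,"travel":[0.03,0,0.13],"rotation":[0,0,0]},{"hand":0,"travel":[0.03,0,0.13],"rotation":[0,0,0]},{"hand":0,"travel":[0.03,0,0.13],"rotation":[0,0,0]},{"hand":0,"travel":[0.03,0,0.13],"rotation":[0,0,0]},{"hand":0,"travel":[0.03,0,0.13],"rotation":[0,0,0]},{"hand":0,"travel":[0.015,0,0.06],"rotation":[0,0,0]},{"hand":0,"travel":[0,0,0],"rotation":[0,0,0]},{"hand":0,"travel":[0,0,0],"rotation":[0,0,0]},{"hand":0,"travel":[0,0,0],"rotation":[0,0,0]}], grip_force=100)

```text
time: 34.4
eef_pos: [0.5461, 0.1724, 0.3111]
tcp_rot: [-0.703, -0.017, 0.026, 0.71]
contact_force: [-0.4, 0.4, -2.3]
opening: 0.292
```

```bash
python3 ballfit.py; python3 -c "
from h import *
Rt=down(np.deg2rad(93.25))
ballplan([.5455,.1597,.28],Rt,[-.0056,.0171,0])"
```

```text
ball in tool [-0.0056  0.0172 -0.0004] res 0.00028 4086
rot total units [-0.0195  0.0087 -0.0228] deg [-0.6  0.3 -0.7]
world d [ 0.0049 -0.0123 -0.0141] | after rot: total [ 0.0141  0.0469 -0.0417] | cur axes [ 0.0144  0.0463 -0.0423] n 1
t 34.45 F [ 0.6  0.7 -2.7] open 0.296 p [0.5462 0.1723 0.3112]
ball now [0.5404 0.1721 0.2941]
```

arm_command(steps=[{"hand":0,"travel":[0.014,0.04,-0.042],"rotation":[-0.02,0.009,-0.023]},{"hand":0,"travel":[0,0,0],"rotation":[0,0,0]},{"hand":0,"travel":[0,0,0],"rotation":[0,0,0]},{"hand":0,"travel":[0,0,0],"rotation":[0,0,0]}])

```text
time: 34.95
eef_pos: [0.5514, 0.1571, 0.2977]
tcp_rot: [0.707, 0.019, -0.019, -0.706]
contact_force: [-0.3, -0.5, -1.7]
opening: 0.299
```

```bash
python3 -c "
from h import *
Rt=down(np.deg2rad(93.25))
ballplan([.5455,.1597,.24],Rt,[-.0056,.0171,0])"; python3 tilt.py u2
```

```text
rot total units [ 0.0028 -0.007   0.0003] deg [ 0.1 -0.2  0. ]
world d [-0.0003  0.0029 -0.0406] | after rot: total [-0.0004  0.1355  0.0097] | cur axes [-0.0005  0.1355  0.0099] n 1
t 34.95 F [-0.3 -0.5 -1.7] open 0.299 p [0.5514 0.1571 0.2977]
ball now [0.5458 0.1568 0.2806]
n 318
-0.18 15 [-0.006   0.0034 -0.1726]
-0.168 17 [-0.0052  0.0032 -0.1623]
-0.156 13 [-0.0058  0.0016 -0.1503]
-0.144 19 [-0.0053  0.0027 -0.1378]
-0.132 10 [-0.0059  0.0052 -0.1283]
-0.12 39 [ 0.0037 -0.0017 -0.1118]
-0.108 89 [-0.0078  0.0038 -0.1003]
-0.096 17 [-0.0052  0.0038 -0.0905]
-0.084 19 [-0.0055  0.002  -0.0784]
-0.072 17 [-0.0042  0.0026 -0.0658]
-0.06 16 [-0.005   0.0021 -0.0541]
-0.048 21 [-0.0048  0.0019 -0.042 ]
-0.036 17 [-0.0036  0.0019 -0.0304]
-0.024 8 [-0.0053  0.0032 -0.0213]
0.29706276904204676 [-0.0035676  -0.032686    0.01361466] [-0.12546387 -0.19992436 -3.00527988]
```

```bash
python3 -c "
from h import *
im=cv2.imread('pics/u2.png')
cv2.imwrite('pics/u2c.png',cv2.resize(im[90:240,270:430],None,fx=4,fy=4,interpolation=cv2.INTER_CUBIC))"
```

View pics/u2c.png

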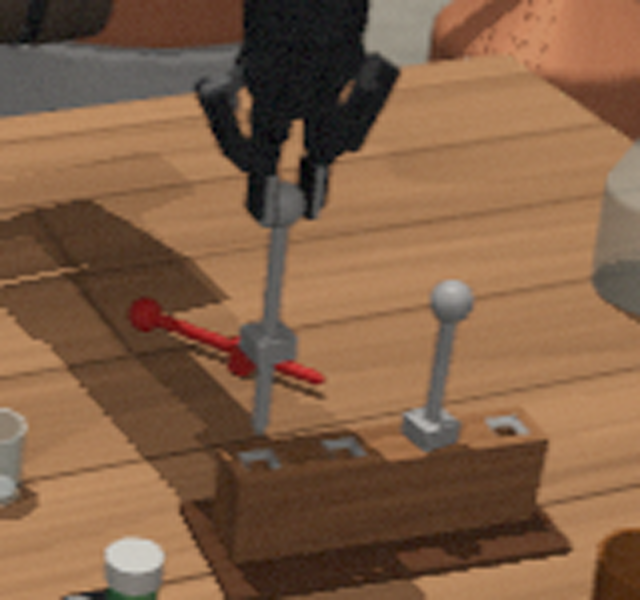

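Rod B is plumb above socket 0, parallel to the seated rod A. Descending.

arm_command(steps=[{"hand":0,"travel":[0,0.02,0.01],"rotation":[0,-0.007,0]},{"hand":0,"travel":[0,0.04,0],"rotation":[0,0,0]},{"hand":0,"travel":[0,0.04,0],"rotation":[0,0,0]},{"hand":0,"travel":[0,0.03,0],"rotation":[0,0,0]},{"hand":0,"travel":[0,0,0],"rotation":[0,0,0]}])

```text
time: 35.62
eef_pos: [0.5509, 0.1607, 0.2553]
tcp_rot: [0.708, 0.02, -0.021, -0.706]
contact_force: [0.3, 0.4, -3.5]
opening: 0.295
```

```bash
python3 -c "
from h import *
Rt=down(np.deg2rad(93.25))
ballplan([.546,.1597,.215],Rt,[-.0056,.0171,0])"
```

```text
rot total units [ 0.0038  0.0026 -0.0011] deg [ 0.1  0.1 -0. ]
world d [ 0.0007 -0.0007 -0.0232] | after rot: total [ 0.0022  0.0773 -0.0024] | cur axes [ 0.0022  0.0773 -0.0022] n 1
t 35.62 F [ 0.3  0.4 -3.5] open 0.295 p [0.5509 0.1607 0.2553]
ball now [0.5453 0.1603 0.2382]
```

arm_command(steps=[{"hand":0,"travel":[0.002,0.03,-0.002],"rotation":[0,0,0]},{"hand":0,"travel":[0.002,0.03,0],"rotation":[0,0,0]},{"hand":0,"travel":[0,0.025,0],"rotation":[0,0,0]},{"hand":0,"travel":[0,0.025,0],"rotation":[0,0,0]}])

```text
time: 36.12
eef_pos: [0.5545, 0.1604, 0.2247]
tcp_rot: [0.707, 0.023, -0.018, -0.706]
contact_force: [-0.9, 0.2, 3.2]
opening: 0.299
```

```bash
python3 -c "
from h import *
Rt=down(np.deg2rad(93.25))
ballplan([.5465,.1597,.192],Rt,[-.0056,.0171,0])"
```

```text
rot total units [0.0022 0.0022 0.0129] deg [0.1 0.1 0.4]
world d [-0.0024 -0.0004 -0.0156] | after rot: total [-0.0081  0.052  -0.0008] | cur axes [-0.0085  0.052  -0.0007] n 1
t 36.12 F [-0.9  0.2  3.2] open 0.299 p [0.5545 0.1604 0.2247]
ball now [0.549  0.1601 0.2076]
```

arm_command(steps=[{"hand":0,"travel":[-0.003,0.025,0],"rotation":[0,0,0]},{"hand":0,"travel":[0,0.025,0],"rotation":[0,0,0]},{"hand":0,"travel":[0,0.005,0],"rotation":[0,0,0]}])

```text
time: 36.5
eef_pos: [0.5545, 0.1605, 0.2096]
tcp_rot: [0.707, 0.024, -0.017, -0.707]
contact_force: [-2.8, 0.4, 10.7]
opening: 0.296
```

```bash
python3 -c "
from h import *
Rt=down(np.deg2rad(93.25))
ballplan([.5465,.1597,.192],Rt,[-.0056,.0171,0])"
```

```text
rot total units [0.0021 0.0023 0.0175] deg [0.1 0.1 0.5]
world d [-0.0024 -0.0005 -0.0005] | after rot: total [-0.0081  0.0017 -0.0011] | cur axes [-0.0081  0.0016 -0.0011] n 1
t 36.5 F [-2.8  0.4 10.7] open 0.296 p [0.5545 0.1605 0.2096]
ball now [0.5491 0.1601 0.1925]
```

arm_command(steps=[{"hand":0,"travel":[0,0.015,0],"rotation":[0,0,0]},{"hand":0,"travel":[0,0,0],"rotation":[0,0,0]},{"hand":0,"travel":[0,0.015,0],"rotation":[0,0,0]}])

```text
time: 36.88
eef_pos: [0.5574, 0.1608, 0.2097]
tcp_rot: [0.707, 0.027, -0.015, -0.706]
contact_force: [-5.2, -0.7, 26.3]
opening: 0.292
```

```bash
python3 -c "
from h import *
Rt=down(np.deg2rad(93.25))
ballplan([.5465,.1597,.192],Rt,[-.0056,.0171,0])
im,d=ctrl.read_camera('scene')
cv2.imwrite('pics/u3c.png',cv2.resize(im[90:240,270:430],None,fx=4,fy=4,interpolation=cv2.INTER_CUBIC))"
```

```text
rot total units [0.003  0.0034 0.0319] deg [0.1 0.1 1. ]
world d [-0.0053 -0.0008 -0.0006] | after rot: total [-0.0177  0.0021 -0.0017] | cur axes [-0.0177  0.0018 -0.0017] n 1
t 36.88 F [-5.2 -0.7 26.3] open 0.292 p [0.5574 0.1608 0.2097]
ball now [0.5521 0.1605 0.1925]
```

View pics/u3c.png

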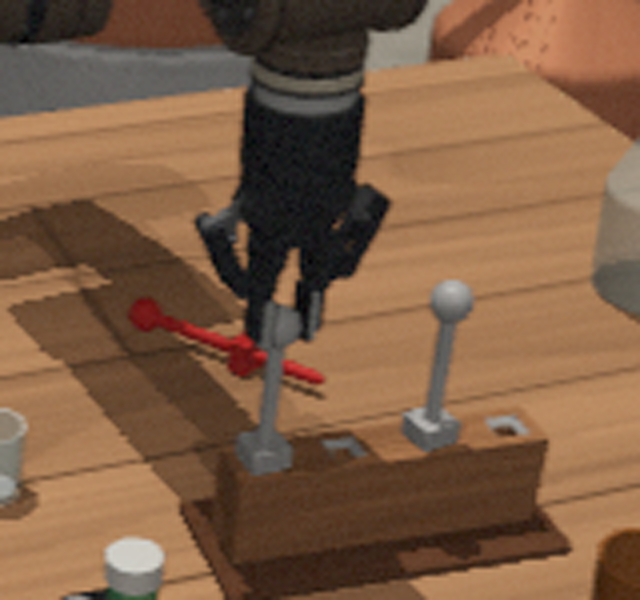

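Seated at 26 N with the collar down. Release and rise.

arm_command(steps=[{"hand":0.31,"travel":[0,0,0],"rotation":[0,0,0]},{"hand":0.5,"travel":[0,0,0],"rotation":[0,0,0]},{"hand":0.7,"travel":[0,0,0],"rotation":[0,0,0]},{"hand":0.7,"travel":[0,0,0],"rotation":[0,0,0]},{"hand":0.7,"travel":[0,0,0],"rotation":[0,0,0]},{"hand":0.7,"travel":[0,0,0],"rotation":[0,0,0]},{"hand":0.7,"travel":[0,-0.05,0],"rotation":[0,0,0]},{"hand":0.8,"travel":[0,-0.12,0],"rotation":[0,0,0]},{"hand":1,"travel":[0,-0.12,0],"rotation":[0,0,0]},{"hand":1,"travel":[0,-0.12,0],"rotation":[0,0,0]},{"hand":1,"travel":[0,0,0],"rotation":[0,0,0]},{"hand":1,"travel":[0,0,0],"rotation":[0,0,0]}], grip_force=60)

```text
time: 38.42
eef_pos: [0.5548, 0.1609, 0.3374]
tcp_rot: [0.707, 0.027, -0.014, -0.707]
contact_force: [-0.2, 0.5, -0.4]
opening: 1.003
```

```bash
python3 - <<'E'
from h import *
im,d=ctrl.read_camera('scene')
cv2.imwrite('pics/u4.png',im)
C=cam('scene');P=cloud(C,d)
for xy in [(.5563,.2873),(.5467,.1597)]:
    m=(d>0)&(np.hypot(P[...,0]-xy[0],P[...,1]-xy[1])<.03)&(P[...,2]>.16)&(P[...,2]<.23)
    Q=P[m];
    A=np.c_[2*Q,np.ones(len(Q))];s=np.linalg.lstsq(A,(Q**2).sum(1),rcond=None)[0]
    print(len(Q),s[:3].round(4),Q[:,2].max().round(4))
im,d=ctrl.read_camera('wrist');cv2.imwrite('pics/u4w.png',im)
im,d=ctrl.read_camera('top');cv2.imwrite('pics/u4t.png',im)
p,r=pose();z=r.as_matrix()[:,2];print(p,np.rad2deg(np.arctan2(z[1],z[0])),ctrl.get_state()['time'])
E
```

```text
120 [0.5552 0.2897 0.1879] 0.2095
128 [0.5469 0.1642 0.1863] 0.2102
[0.55473639 0.16082695 0.33655344] 93.34038927767932 38.575
```

View pics/u4.png

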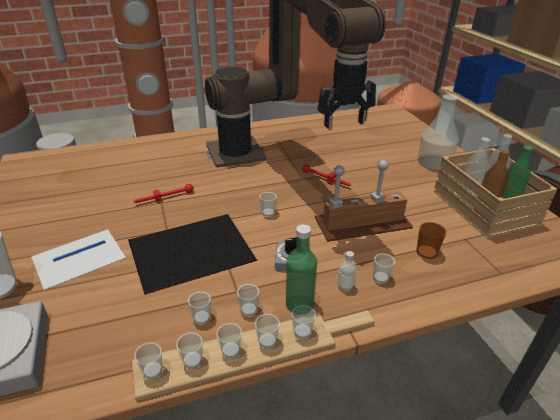

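View pics/u4w.png

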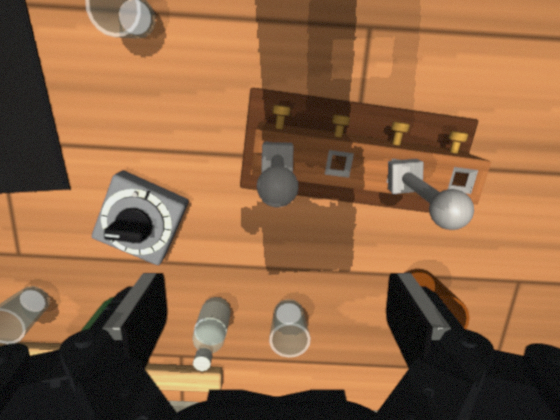

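Both rods are home (ball tops at 0.209–0.210 m, nominal 0.208) and the mat is empty. Now the counter, seen at (135,225) in the wrist view. I'll take a closer look.

arm_command(steps=[{"hand":1,"travel":[0.03,0,-0.136],"rotation":[0,0,0]},{"hand":1,"travel":[0.03,0.04,-0.136],"rotation":[0,0,0]},{"hand":1,"travel":[0.03,0.07,-0.136],"rotation":[0,0,0]},{"hand":1,"travel":[0.03,0.1,-0.136],"rotation":[0,0,0]},{"hand":1,"travel":[0,0,0],"rotation":[0,0,0]},{"hand":1,"travel":[0,0,0],"rotation":[0,0,0]},{"hand":1,"travel":[0,0,0],"rotation":[0,0,0]}])

```text
time: 39.45
eef_pos: [0.5998, -0.0022, 0.2655]
tcp_rot: [-0.706, -0.024, 0.02, 0.708]
contact_force: [0.6, 0.2, 1.0]
opening: 1.005
```

```bash
python3 - <<'E'
from h import *
C=cam('wrist');im,d=ctrl.read_camera('wrist')
print(proj(C,[[.64,0,.03],[.64,0,.074],[.74,0,.03],[.64,.1,.03]]).round())
c=proj(C,[[.64,0,.03]])[0].astype(int);x0,y0=max(c[0]-90,0),max(c[1]-75,0)
cv2.imwrite('pics/k1.png',cv2.resize(im[y0:y0+150,x0:x0+180],None,fx=4,fy=4,interpolation=cv2.INTER_CUBIC));print(x0,y0)
cv2.imwrite('pics/k1full.png',im);np.save('k1d.npy',d);np.savez('k1C.npz',*C)
for t in ['counter','reset_knob_grip']:
    for m in ctrl.masks_of('wrist',t)[:2]: print(t,m['score'],m['at'])
print(pose()[0])
E
```

```text
[[276. 212.]
 [276. 228.]
 [270. 301.]
 [377. 218.]]
186 137
reset_knob_grip 0.65 [272.4, 221.3]
reset_knob_grip 0.31 [468.6, 121.8]
[ 0.60010633 -0.002192    0.26615929]
```

View pics/k1.png

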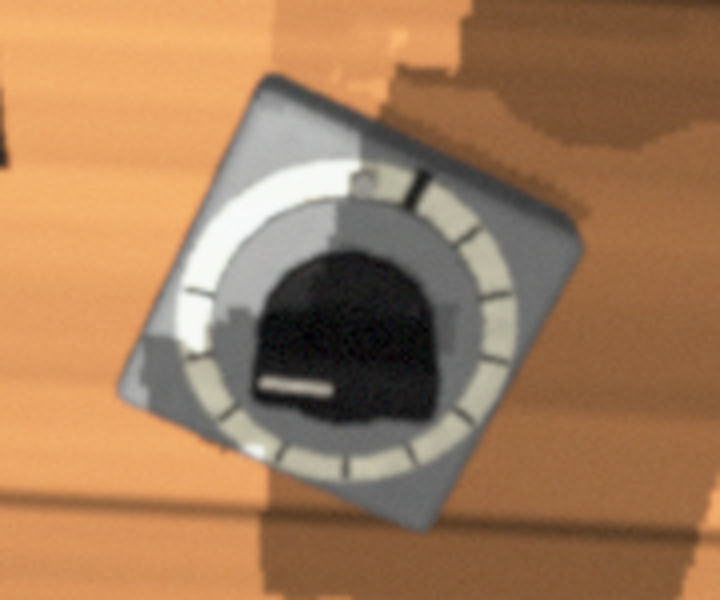

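```bash
python3 - <<'E'
from h import *
C=list(np.load('k1C.npz').values());d=np.load('k1d.npy')
f=lambda a:np.array(a)/4.+[186,137]-.375
mk=onplane(C,f([(260,383),(333,389)]),.074);print('mark',mk.round(4))
v=mk[0]-mk[1];am=np.rad2deg(np.arctan2(v[1],v[0]));print('mark az',am)
tick=onplane(C,f([(410,208),(424,175)]),.030);print('tick',tick.round(4));v=tick[1]-tick[0];print('tick az',np.rad2deg(np.arctan2(v[1],v[0])))
corn=onplane(C,f([(268,85),(575,240),(430,520),(130,388)]),.030);print('corners',corn.round(4),'centre',corn.mean(0).round(4))
P=cloud(C,d);m=(P[...,2]>.068)&(P[...,2]<.08)&(np.hypot(P[...,0]-.64,P[...,1])<.04)
Q=P[m][:,:2];r=cv2.minAreaRect(Q.astype(np.float32)*1000);print('bar top rect',r,len(Q),Q.mean(0))
E
```

```text
mark [[ 0.6451 -0.0221  0.074 ]
 [ 0.6455 -0.006   0.074 ]]
mark az -91.63112960166991
tick [[0.6151 0.0102 0.03  ]
 [0.6067 0.013  0.03  ]]
tick az 161.58624695348678
corners [[ 0.5872 -0.0253  0.03  ]
 [ 0.6207  0.0508  0.03  ]
 [ 0.6977  0.0211  0.03  ]
 [ 0.6658 -0.0566  0.03  ]] centre [ 0.6429 -0.0025  0.03  ]
bar top rect ((645.5706787109375, -3.0360107421875), (41.79526138305664, 14.141189575195312), 87.61427307128906) 727 [ 0.64478466 -0.00321656]
```

The mark points to az −92° and the zero tick to az 156°, so the knob must turn about 248° counter-clockwise. I'll do it in two strokes, turning the hand first.

arm_command(steps=[{"hand":1,"travel":[0,0,0],"rotation":[0,0.34,0]},{"hand":1,"travel":[0,0,0],"rotation":[0,0.34,0]},{"hand":1,"travel":[0,0,0],"rotation":[0,0.34,0]},{"hand":1,"travel":[0,0,0],"rotation":[0,0.34,0]},{"hand":1,"travel":[0,0,0],"rotation":[0,0.34,0]},{"hand":1,"travel":[0,0,0],"rotation":[0,0.34,0]},{"hand":1,"travel":[0,0,0],"rotation":[0,0.34,0]},{"hand":1,"travel":[0,0,0],"rotation":[0,0.34,0]},{"hand":1,"travel":[0,0,0],"rotation":[0,0.34,0]},{"hand":1,"travel":[0,0,0],"rotation":[0,0,0]},{"hand":1,"travel":[0,0,0],"rotation":[0,0,0]}])

```text
time: 40.98
eef_pos: [0.6016, 0.0052, 0.2753]
tcp_rot: [0.493, -0.497, 0.507, -0.504]
contact_force: [0.8, 0.1, 0.0]
opening: 1.0
```

```bash
python3 -c "
from h import *
plan([.645,-.003,.13],down(np.deg2rad(-2)));print(ctrl.get_state()['qpos'].round(2))"
```

```text
rot total units [-0.0405  0.0527 -0.0017] deg [-1.2  1.6 -0.1]
world d [ 0.0434 -0.0082 -0.1453] | after rot: total [0.0222 0.4845 0.1454] | cur axes [0.0265 0.4874 0.1344] n 3
t 40.98 F [0.8 0.1 0. ] open 1.0 p [0.6016 0.0052 0.2753]
[-0.16  0.1   1.76  0.    1.26 -0.16]
```

arm_command(steps=[{"hand":1,"travel":[0,0,0],"rotation":[-0.04,0.053,0]},{"hand":1,"travel":[0.006,0.13,0.039],"rotation":[0,0,0]},{"hand":1,"travel":[0.006,0.13,0.039],"rotation":[0,0,0]},{"hand":1,"travel":[0.006,0.11,0.039],"rotation":[0,0,0]},{"hand":1,"travel":[0.003,0.07,0.02],"rotation":[0,0,0]},{"hand":1,"travel":[0,0,0],"rotation":[0,0,0]},{"hand":1,"travel":[0,0,0],"rotation":[0,0,0]}])

```text
time: 41.85
eef_pos: [0.6458, -0.0026, 0.1426]
tcp_rot: [0.491, -0.508, 0.508, -0.492]
contact_force: [0.2, 0.7, -0.2]
opening: 1.002
```

```bash
cat > knob.py <<'E'
from h import *
import sys
C=cam('wrist');im,d=ctrl.read_camera('wrist');cv2.imwrite('pics/%s.png'%sys.argv[1],im)
P=cloud(C,d);m=(P[...,2]>.066)&(P[...,2]<.08)&(np.hypot(P[...,0]-.645,P[...,1]+.003)<.035)&(d>0)
Q=P[m][:,:2];r=cv2.minAreaRect(Q.astype(np.float32)*1000);print('bar top rect',r,len(Q),Q.mean(0))
E
python3 knob.py k2;python3 -c "
from h import *
plan([.645,-.003,.073],down(np.deg2rad(-2)))"
```

```text
bar top rect ((646.1864013671875, -2.802997589111328), (41.38503646850586, 13.914549827575684), 87.51557922363281) 1898 [ 0.64613408 -0.00112732]
rot total units [-0.0024  0.0033 -0.0002] deg [-0.1  0.1 -0. ]
world d [-0.0007 -0.0004 -0.0697] | after rot: total [ 0.0013  0.2323 -0.0023] | cur axes [ 0.0014  0.2323 -0.0025] n 2
t 41.9 F [-0.8 -0.1 -0.3] open 1.002 p [ 0.6457 -0.0026  0.1427]
```

View pics/k2.png

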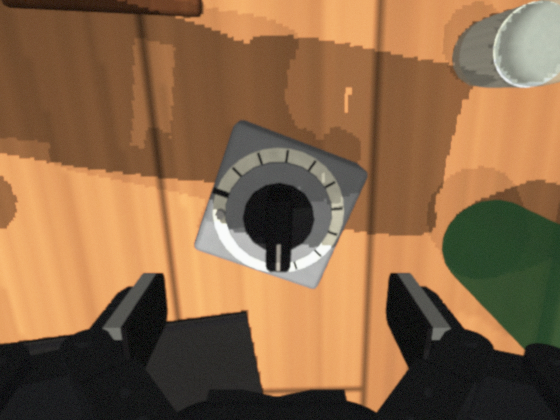

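The bar lies between the jaws, with its mark at (277,257). Descend and grip lightly.

arm_command(steps=[{"hand":1,"travel":[0.001,0.08,0],"rotation":[0,0,0]},{"hand":0.6,"travel":[0,0.08,0],"rotation":[0,0,0]},{"hand":0.5,"travel":[0,0.06,0],"rotation":[0,0,0]},{"hand":0.5,"travel":[0,0,0],"rotation":[0,0,0]},{"hand":0.5,"travel":[0,0,0],"rotation":[0,0,0]}], grip_force=40)

```text
time: 42.52
eef_pos: [0.6499, -0.0032, 0.0832]
tcp_rot: [0.489, -0.504, 0.512, -0.495]
contact_force: [0.2, 0.5, 1.1]
opening: 0.503
```

```bash
python3 -c "
from h import *
plan([.646,-.003,.073],down(np.deg2rad(-2)))"
```

```text
rot total units [-0.0263  0.0049  0.003 ] deg [-0.8  0.1  0.1]
world d [-0.0039  0.0002 -0.0102] | after rot: total [-0.0004  0.034  -0.013 ] | cur axes [-0.0005  0.0338 -0.0135] n 1
t 42.52 F [0.2 0.5 1.1] open 0.503 p [ 0.6499 -0.0032  0.0832]
```

arm_command(steps=[{"hand":0.5,"travel":[0,0.03,-0.013],"rotation":[-0.026,0.005,0]},{"hand":0.5,"travel":[0,0,0],"rotation":[0,0,0]},{"hand":0.5,"travel":[0,0,0],"rotation":[0,0,0]},{"hand":0,"travel":[0,0,0],"rotation":[0,0,0]},{"hand":0,"travel":[0,0,0],"rotation":[0,0,0]},{"hand":0,"travel":[0,0,0],"rotation":[0,0,0]},{"hand":0,"travel":[0,0,0],"rotation":[0,0,0]},{"hand":0,"travel":[0,0,0],"rotation":[0,0,0]}], grip_force=40)

```text
time: 43.52
eef_pos: [0.647, -0.0034, 0.0761]
tcp_rot: [0.491, -0.507, 0.51, -0.491]
contact_force: [-0.4, -0.3, 0.1]
opening: 0.155
```

```bash
python3 -c "
from h import *
plan([.646,-.003,.073],down(np.deg2rad(-2)));print(ctrl.get_state()['wrist_torque'])"
```

```text
rot total units [-0.0043  0.0002  0.0044] deg [-0.1  0.   0.1]
world d [-0.001   0.0004 -0.0031] | after rot: total [-0.0012  0.0104 -0.0033] | cur axes [-0.0012  0.0103 -0.0034] n 1
t 43.52 F [-0.4 -0.3  0.1] open 0.155 p [ 0.647  -0.0034  0.0761]
[-0.08257308  0.01256582  0.00239497]
```

arm_command(steps=[{"hand":0,"travel":[0,0,0],"rotation":[0,-0.3,0]},{"hand":0,"travel":[0,0,0],"rotation":[0,-0.3,0]},{"hand":0,"travel":[0,0,0],"rotation":[0,-0.3,0]},{"hand":0,"travel":[0,0,0],"rotation":[0,-0.3,0]},{"hand":0,"travel":[0,0,0],"rotation":[0,0,0]}])

```text
time: 44.15
eef_pos: [0.6474, -0.0033, 0.0761]
tcp_rot: [-0.627, 0.325, -0.328, 0.627]
contact_force: [-0.0, 1.4, 1.0]
opening: 0.152
```

```bash
python3 -c "
from h import *
plan([.646,-.003,.075],down(np.deg2rad(34)));print(ctrl.get_state()['wrist_torque'])"
```

```text
rot total units [-0.0037  0.0323  0.0063] deg [-0.1  1.   0.2]
world d [-0.0014  0.0003 -0.0011] | after rot: total [-0.0033  0.0038 -0.0034] | cur axes [-0.0034  0.0038 -0.0034] n 1
t 44.15 F [-0.   1.4  1. ] open 0.152 p [ 0.6474 -0.0033  0.0761]
[-0.05582434  0.10641395  0.06082724]
```

arm_command(steps=[{"hand":0,"travel":[0,0,0],"rotation":[0,-0.3,0]},{"hand":0,"travel":[0,0,0],"rotation":[0,-0.3,0]},{"hand":0,"travel":[0,0,0],"rotation":[0,-0.3,0]},{"hand":0,"travel":[0,0,0],"rotation":[0,-0.3,0]},{"hand":0,"travel":[0,0,0],"rotation":[0,-0.3,0]},{"hand":0,"travel":[0,0,0],"rotation":[0,-0.3,0]},{"hand":0,"travel":[0,0,0],"rotation":[0,-0.3,0]},{"hand":0,"travel":[0,0,0],"rotation":[0,-0.3,0]},{"hand":0,"travel":[0,0,0],"rotation":[0,-0.3,0]},{"hand":0,"travel":[0,0,0],"rotation":[0,-0.3,0]},{"hand":0,"travel":[0,0,0],"rotation":[0,0,0]}])

```text
time: 45.52
eef_pos: [0.6475, -0.0023, 0.0762]
tcp_rot: [-0.673, -0.218, 0.215, 0.673]
contact_force: [-0.8, -0.3, 0.4]
opening: 0.155
```

```bash
python3 -c "
from h import *
plan([.646,-.003,.075],down(np.deg2rad(130)));print(ctrl.get_state()['wrist_torque'],ctrl.get_state()['qpos'].round(2))"
```

```text
rot total units [ 0.0019 -0.1425  0.0076] deg [ 0.1 -4.3  0.2]
world d [-0.0015 -0.0007 -0.0012] | after rot: total [-0.0053  0.0038  0.0016] | cur axes [-0.0055  0.0038  0.0012] n 1
t 45.52 F [-0.8 -0.3  0.4] open 0.155 p [ 0.6475 -0.0023  0.0762]
[0.02985393 0.0736759  0.07931655] [-0.16  0.42  1.76  0.    0.96 -2.36]
```

Release, rise, and wind the wrist back 180°.

arm_command(steps=[{"hand":0.5,"travel":[0,0,0],"rotation":[0,0,0]},{"hand":0.7,"travel":[0,0,0],"rotation":[0,0,0]},{"hand":0.7,"travel":[0,0,0],"rotation":[0,0,0]},{"hand":0.7,"travel":[0,0,0],"rotation":[0,0,0]},{"hand":1,"travel":[0,-0.12,0],"rotation":[0,0,0]},{"hand":1,"travel":[0,-0.15,0],"rotation":[0,0,0]},{"hand":1,"travel":[0,0,0],"rotation":[0,0.34,0]},{"hand":1,"travel":[0,0,0],"rotation":[0,0.34,0]},{"hand":1,"travel":[0,0,0],"rotation":[0,0.34,0]},{"hand":1,"travel":[0,0,0],"rotation":[0,0.34,0]},{"hand":1,"travel":[0,0,0],"rotation":[0,0.34,0]},{"hand":1,"travel":[0,0,0],"rotation":[0,0.34,0]},{"hand":1,"travel":[0,0,0],"rotation":[0,0.34,0]},{"hand":1,"travel":[0,0,0],"rotation":[0,0.34,0]},{"hand":1,"travel":[0,0,0],"rotation":[0,0.34,0]},{"hand":1,"travel":[0,0,0],"rotation":[0,0.34,0]},{"hand":1,"travel":[0,0,0],"rotation":[0,0.34,0]},{"hand":1,"travel":[0,0,0],"rotation":[0,0.34,0]},{"hand":1,"travel":[0,0,0],"rotation":[0,0.34,0]},{"hand":1,"travel":[0,0,0],"rotation":[0,0.34,0]}])

```text
time: 48.02
eef_pos: [0.6473, -0.0025, 0.1603]
tcp_rot: [0.39, -0.588, 0.589, -0.394]
contact_force: [0.9, 0.5, 0.0]
opening: 1.003
```

```bash
python3 -c "
from h import *
plan([.646,-.003,.15],down(np.deg2rad(-54.3)))";python3 knob.py k3
```

```text
rot total units [-0.0066  1.0528 -0.009 ] deg [-0.2 31.6 -0.3]
world d [-0.0013 -0.0005 -0.0103] | after rot: total [ 0.0043  0.0342 -0.0011] | cur axes [ 0.0032  0.0342 -0.0034] n 1
t 48.02 F [0.9 0.5 0. ] open 1.003 p [ 0.6473 -0.0025  0.1603]
bar top rect ((646.4148559570312, -2.9705562591552734), (41.10904312133789, 14.17379379272461), 35.48820877075195) 1682 [ 0.64685723 -0.00174895]
```

View pics/k3.png

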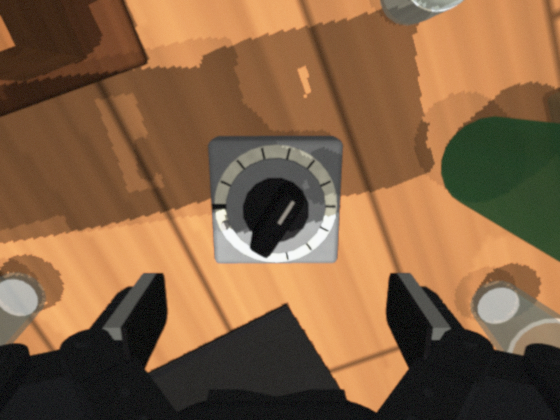

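arm_command(steps=[{"hand":1,"travel":[0,0,0],"rotation":[0,0.34,0]},{"hand":1,"travel":[0,0,0],"rotation":[0,0.34,0]},{"hand":1,"travel":[0,0,0],"rotation":[0,0.34,0]},{"hand":0.6,"travel":[0,0.08,0],"rotation":[0,0,0]},{"hand":0.5,"travel":[0,0.08,0],"rotation":[0,0,0]},{"hand":0.5,"travel":[0,0,0],"rotation":[0,0,0]},{"hand":0.5,"travel":[0,0,0],"rotation":[0,0,0]}])

```text
time: 48.95
eef_pos: [0.6486, -0.0026, 0.1131]
tcp_rot: [0.217, -0.671, 0.673, -0.223]
contact_force: [0.2, 0.0, 0.8]
opening: 0.497
```

```bash
python3 -c "
from h import *
plan([.6465,-.003,.076],down(np.deg2rad(-54.5)))"
```

```text
rot total units [-0.0082  0.0266 -0.0147] deg [-0.2  0.8 -0.4]
world d [-0.0021 -0.0004 -0.0371] | after rot: total [ 0.0064  0.1238 -0.0029] | cur axes [ 0.0073  0.1237 -0.0035] n 1
t 48.95 F [0.2 0.  0.8] open 0.497 p [ 0.6486 -0.0026  0.1131]
```

arm_command(steps=[{"hand":0.5,"travel":[0.007,0.04,-0.003],"rotation":[-0.008,0.027,-0.015]},{"hand":0.5,"travel":[0,0.05,0],"rotation":[0,0,0]},{"hand":0.5,"travel":[0,0.03,0],"rotation":[0,0,0]},{"hand":0.5,"travel":[0,0,0],"rotation":[0,0,0]},{"hand":0.5,"travel":[0,0,0],"rotation":[0,0,0]}])

```text
time: 49.58
eef_pos: [0.6472, -0.0032, 0.0764]
tcp_rot: [0.215, -0.673, 0.674, -0.216]
contact_force: [0.6, 0.8, 0.5]
opening: 0.499
```

```bash
python3 -c "
from h import *
plan([.6465,-.003,.076],down(np.deg2rad(-54.5)))"
```

```text
rot total units [-0.0031 -0.0001 -0.0021] deg [-0.1 -0.  -0.1]
world d [-0.0007  0.0002 -0.0004] | after rot: total [ 0.0015  0.0014 -0.002 ] | cur axes [ 0.0015  0.0014 -0.002 ] n 1
t 49.58 F [0.6 0.8 0.5] open 0.499 p [ 0.6472 -0.0032  0.0764]
```

Grip and turn about 108°, then approach the stop in small steps.

arm_command(steps=[{"hand":0,"travel":[0,0,0],"rotation":[0,0,0]},{"hand":0,"travel":[0,0,0],"rotation":[0,0,0]},{"hand":0,"travel":[0,0,0],"rotation":[0,0,0]},{"hand":0,"travel":[0,0,0],"rotation":[0,0,0]},{"hand":0,"travel":[0,0,0],"rotation":[0,-0.3,0]},{"hand":0,"travel":[0,0,0],"rotation":[0,-0.3,0]},{"hand":0,"travel":[0,0,0],"rotation":[0,-0.3,0]},{"hand":0,"travel":[0,0,0],"rotation":[0,-0.3,0]},{"hand":0,"travel":[0,0,0],"rotation":[0,-0.3,0]},{"hand":0,"travel":[0,0,0],"rotation":[0,-0.3,0]},{"hand":0,"travel":[0,0,0],"rotation":[0,-0.3,0]},{"hand":0,"travel":[0,0,0],"rotation":[0,-0.3,0]},{"hand":0,"travel":[0,0,0],"rotation":[0,-0.3,0]},{"hand":0,"travel":[0,0,0],"rotation":[0,-0.3,0]},{"hand":0,"travel":[0,0,0],"rotation":[0,-0.3,0]},{"hand":0,"travel":[0,0,0],"rotation":[0,-0.2,0]},{"hand":0,"travel":[0,0,0],"rotation":[0,0,0]},{"hand":0,"travel":[0,0,0],"rotation":[0,0,0]}])

```text
time: 51.82
eef_pos: [0.6469, -0.0026, 0.0772]
tcp_rot: [-0.671, 0.22, -0.221, 0.673]
contact_force: [0.0, 0.2, -0.9]
opening: 0.151
```

```bash
cat > st.py <<'E'
from h import *
p,r=pose();z=r.as_matrix()[:,2];s=ctrl.get_state()
print('yaw',np.rad2deg(np.arctan2(z[1],z[0])),p.round(4),s['wrist_torque'].round(3),s['contact_force'].round(1),s['time'])
E
python3 st.py
```

```text
yaw 53.61566736586786 [ 0.6469 -0.0026  0.0772] [0.153 0.036 0.094] [ 0.   0.2 -0.9] 51.825
```

arm_command(steps=[{"hand":0,"travel":[0,0,0],"rotation":[0,-0.1,0]},{"hand":0,"travel":[0,0,0],"rotation":[0,-0.1,0]},{"hand":0,"travel":[0,0,0],"rotation":[0,-0.1,0]},{"hand":0,"travel":[0,0,0],"rotation":[0,0,0]}])

```text
time: 52.32
eef_pos: [0.6469, -0.0027, 0.0772]
tcp_rot: [-0.686, 0.168, -0.168, 0.688]
contact_force: [-0.8, 0.8, -0.6]
opening: 0.155
```

```bash
python3 st.py
```

```text
yaw 62.51862841277686 [ 0.6469 -0.0027  0.0772] [0.132 0.055 0.11 ] [-0.8  0.8 -0.6] 52.325
```

arm_command(steps=[{"hand":0,"travel":[0,0,0],"rotation":[0,-0.07,0]},{"hand":0,"travel":[0,0,0],"rotation":[0,-0.07,0]},{"hand":0,"travel":[0,0,0],"rotation":[0,-0.05,0]}])

```text
time: 52.7
eef_pos: [0.6469, -0.0027, 0.0772]
tcp_rot: [-0.693, 0.133, -0.133, 0.696]
contact_force: [-1.3, 0.5, 0.3]
opening: 0.154
```

```bash
python3 st.py
```

```text
yaw 68.3305272302692 [ 0.6469 -0.0027  0.0772] [ 0.04   0.13  -0.589] [-1.3  0.5  0.3] 52.7
```

arm_command(steps=[{"hand":0,"travel":[0,0,0],"rotation":[0,-0.03,0]},{"hand":0,"travel":[0,0,0],"rotation":[0,-0.03,0]}])

```text
time: 52.95
eef_pos: [0.6468, -0.0027, 0.0772]
tcp_rot: [-0.694, 0.124, -0.124, 0.698]
contact_force: [-0.1, 0.5, -0.5]
opening: 0.153
```

```bash
python3 st.py
```

```text
yaw 69.82278762622366 [ 0.6468 -0.0027  0.0772] [ 0.023  0.267 -1.219] [-0.1  0.5 -0.5] 52.95
```

The torque climbs against the stop (−1.2 N m), so the knob is at zero. Release, rise and inspect.

arm_command(steps=[{"hand":0,"travel":[0,0,0],"rotation":[0,0.06,0]},{"hand":0.5,"travel":[0,0,0],"rotation":[0,0,0]},{"hand":0.7,"travel":[0,0,0],"rotation":[0,0,0]},{"hand":0.7,"travel":[0,0,0],"rotation":[0,0,0]},{"hand":0.7,"travel":[0,0,0],"rotation":[0,0,0]},{"hand":1,"travel":[0,-0.1,0],"rotation":[0,0,0]},{"hand":1,"travel":[0,-0.17,0],"rotation":[0,0,0]},{"hand":1,"travel":[-0.1,-0.15,0],"rotation":[0,0,0]},{"hand":1,"travel":[-0.06,-0.15,0],"rotation":[0,0,0]},{"hand":1,"travel":[0,-0.1,0],"rotation":[0,0,0]},{"hand":1,"travel":[0,0,0],"rotation":[0,0,0]},{"hand":1,"travel":[0,0,0],"rotation":[0,0,0]}])

```text
time: 54.45
eef_pos: [0.6004, 0.0145, 0.2829]
tcp_rot: [-0.694, 0.131, -0.132, 0.695]
contact_force: [0.9, 0.2, -0.6]
opening: 0.997
```

```bash
python3 knob.py k4; python3 st.py; python3 - <<'E'
from h import *
C=cam('wrist');im=cv2.imread('pics/k4.png')
c=proj(C,[[.6435,-.003,.03]])[0].astype(int);x0,y0=max(c[0]-80,0),max(c[1]-65,0)
cv2.imwrite('pics/k4c.png',cv2.resize(im[y0:y0+130,x0:x0+160],None,fx=5,fy=4.6,interpolation=cv2.INTER_CUBIC))
im,d=ctrl.read_camera('scene');cv2.imwrite('pics/s11.png',im)
E
```

```text
bar top rect ((645.596435546875, -2.723794937133789), (13.883959770202637, 41.03990936279297), 68.25032806396484) 642 [ 0.64435557 -0.00257642]
yaw 68.5621162101516 [0.6005 0.0145 0.2829] [0.02  0.045 0.021] [-0.4 -0.4  0.1] 54.5
```

View pics/k4c.png

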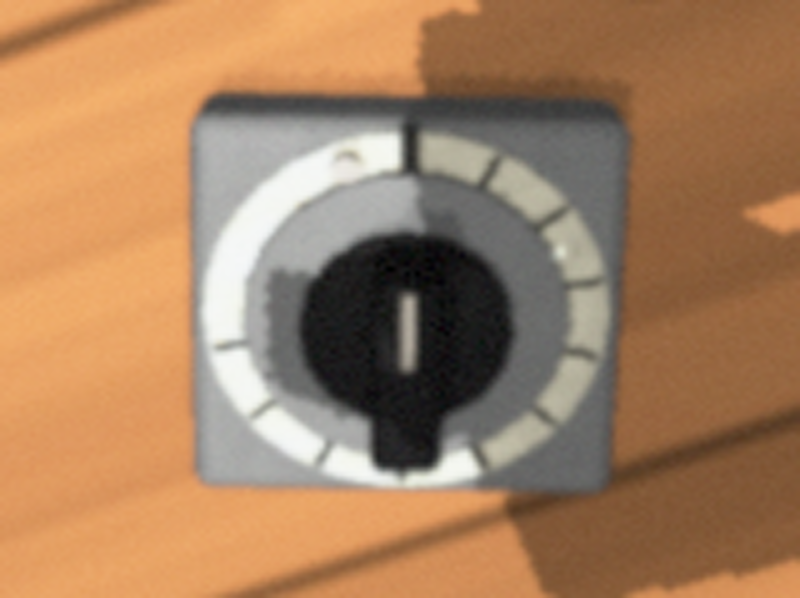

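View pics/s11.png

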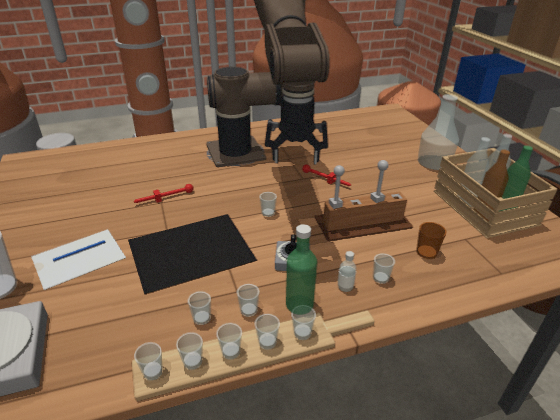

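```bash
python3 - <<'E'
from h import *
C=cam('wrist');im,d=ctrl.read_camera('wrist');P=cloud(C,d)
m=(abs(P[...,2]-.03)<.006)&(np.abs(P[...,0]-.645)<.07)&(np.abs(P[...,1]+.003)<.07)
n,l,st,c=cv2.connectedComponentsWithStats(m.astype(np.uint8));i=1+np.argmax(st[1:,4])
r=cv2.minAreaRect(P[l==i][:,:2].astype(np.float32)*1000);print('housing',r)
for t in (.066,.070):
    m=(P[...,2]>t)&(P[...,2]<.08)&(np.hypot(P[...,0]-.645,P[...,1]+.003)<.035)
    print('bar',cv2.minAreaRect(P[m][:,:2].astype(np.float32)*1000))
# edge fit of housing in px + mark in px
g=im[:,:,:]; c0=proj(C,[[.6435,-.003,.03]])[0].astype(int);x0,y0=c0[0]-80,c0[1]-65
f=lambda a:np.array(a)/[5,4.6]+[x0,y0]
for nme,pts,h in [('mark',[(408,370),(408,293)],.074),('left edge',[(200,470),(198,130)],.03),('right edge',[(608,480),(622,130)],.03),('tick',[(411,170),(410,125)],.03)]:
    q=onplane(C,f(pts),h);v=q[1]-q[0];print(nme,np.rad2deg(np.arctan2(v[1],v[0])).round(1))
E
```

```text
housing ((645.7911376953125, -3.1214218139648438), (90.10411834716797, 89.79788970947266), 67.4244384765625)
bar ((645.8238525390625, -2.9418201446533203), (13.885412216186523, 41.319679260253906), 68.06306457519531)
bar ((645.8682250976562, -2.9301185607910156), (13.865610122680664, 41.239402770996094), 68.21788024902344)
mark 158.5
left edge 157.0
right edge 158.4
tick 159.7
```

Bar azimuth is 158.1° and the housing axis 157.4°, so the knob is at zero within measurement error. In the scene view both rods stand home and the bystanders are unmoved. Handing in.

```bash
python3 -c "
from h import *
print(ctrl.sign_off(), ctrl.get_state()['time'])"
```

```text
the job is handed in; nothing more can be done
the job is handed in; nothing more can be done
```

I put both steel rods from the mat back in the stand, then turned the counter knob back to its zero stop, and handed the job in at about 54.6 s. Only two steel rods were there. I left the two red look-alikes alone.

- **Rods:** one is in socket 2 and the other in socket 0. Each was pressed down until it moved no further, at 24–26 N, with its collar on the stand. Afterwards the ball tops measured 209–210 mm above the table, against 208 mm nominal.
- **Knob:** after the rods, I turned it about 250° counter-clockwise in two strokes, until the torque climbed against the stop. The last image shows the white mark on the long tick. The bar measured 158.1° against 157.4° for the housing axis, which is within measurement error.
- **Bystanders:** none looked moved in the final scene picture. The gripper was clear of everything at hand-in.
- **Checks that disagreed:**
  - Each ball shifted about 5 mm in the pads when I eased the grip. I re-measured it with the wrist camera and allowed for it before inserting.
  - Changing the grip force setting did not ease the grip; opening the fingers slightly did.
  - A direct fit of the ball centres from the scene camera came out 5–7 mm low. I put that down to its sparse one-sided view and relied on the ball tops and the firm stop instead.

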